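# Check the cold plate of a sample cool box

### The arm

A 6-joint arm with a two-finger parallel gripper is mounted at the origin on the work surface. World frame = base frame: x ahead of the robot, y to its left, z up, the work surface at z = 0. Lengths are in m, angles in rad, forces in N, time in s.
With the tool pointing down it reaches from about 0.35 to 0.875 m from the base axis. Payload 4.2 kg.
Tool frame: the origin (TCP) lies midway between the tips of the shut fingers; the grasp point (between the pads) lies 19 mm behind it; z points along the fingers, y is the direction in which the jaws open and shut (so a half turn about z gives the same grasp; the last joint's range is limited). The gripper opens to 87 mm and grips with 3 to 60 N. Pads are 19 mm wide; open, the fingers measure 117 mm over their backs; the gripper's body (75 mm by 190 mm) begins 51 mm behind the grasp point.
Start: joints at [-0.896, 0.385, 0.008, 0, -1.194, -0.259], TCP at [0.252, -0.572, 0.223] pointing down, gripper open.
Joint ranges: [-3.14, 3.14], [-1.21, 2.06], [-1.07, 1.41], [-3.16, 2.05], [-2.99, -0.16], [-3.1, 3.1]. Speed limits (rad/s): [2.79, 2.79, 3.14, 3.14, 3.14, 3.14].

### API

Orientations are given as a unit quaternion [x, y, z, w].
In Python, from rig import robot gives the robot as it stands. The module is installed in compiled form; this text tells all that it offers.
- The arm moves only by the shell command python3 -m handwheel 'ROWS' [FORCE]. ROWS is JSON, a list that holds one entry, the list of rows, each a list of 5 numbers: the finger opening in m, from 0 to 0.087, then the shift along the tool's x, y, z in m, then the turn about the tool's z in rad. A call has exactly 5 rows; each row shifts and turns the pose as measured when the row begins, along the tool's axes as they then stand; what a row does not reach is not made up. A row lasts 1/10 s, in which the tool goes at most 50 mm and 8.59 degrees, less where a joint would pass 70% of its speed; a pose out of reach is approached as far as the arm can. A call with a gripper value outside its range is refused whole. The fingers move at their own pace and stop on an object; FORCE is the grip in N (left out, the last holds). Time passes only in rows, so rows that do not move let the fingers close, or fill a call up. It gives the time, the measured TCP pose, the force and the opening at its end, in the units of the state.
- robot.get_state(): the state, without advancing time (a new reading comes with each control period).
- robot.camera(name): name is "scene" or "side" or "wrist"; returns the picture (480x640x3 uint8, red, green, blue); there is no depth.
- robot.calibration(name): a dict with "K" (3x3 intrinsics, pixels), "origin" and "attitude" of the camera in the world. Camera axes: x right, y down, z forward; pixel columns grow to the right and rows downward; lengths in m; the calibration is good to about 2 mm. The wrist camera is an equidistant fisheye: a pixel r from the principal point sees the ray r / f radians off the axis. A picture is of the moment at which its call begins: read the wrist's pose just before it. calibration takes no time and is no camera call; for the wrist camera it gives the pose at the moment of the call.
- robot.sign_off(): hands the job in, once; it reports no verdict.
The state is a dict: "time_s": time; "qpos": joint angles; "joint_velocities": joint speeds; "joint_efforts": joint torques, N m; "tool_pos": TCP position; "tool_rot": TCP orientation; "ft_force": force on the tool from outside, world axes, zero at the start; "wrist_torque": the same for the moment, N m; "finger_gap": finger opening in m.
Only numpy, scipy, OpenCV 4.12 (cv2) and the standard library are available. Lean on these libraries where they do the work, as an engineer would, in place of code of your own. Each camera call takes 0.05 s, during which the arm holds its last target.

### The job

Lift the red locking collar straight up off its post on the cool box and stand it upright in the steel dish; only then swing the green flap up until it stands fully open, and leave it open. Draw the blue cold plate up out of the box by its tab and finish holding it still, hanging upright about a hand's breadth above the middle of the temperature reader, touching nothing but the gripper. The program ends while still holding it; leave the other things on the table where they are.

Things in the scene. Friction and masses are not known exactly. Their poses are not given: they have to be found in the camera images.
- carrier: White cool box, fixed; walls 170 (x) x 200 (y) x 112 mm high, 6 mm thick, floor 6 mm. Origin: centre of its underside; -x side to the robot, z up. A ledge on its -x wall carries an upright 12 mm steel post at x = -101, y = -60 mm. Inside, ribs up to 50 mm above the table form a pocket (2.5 mm clearance) where the cold plate stands, at x = -15, y = 0.
- post_top (a point): Top of the steel post, 152 mm above the table; the post's exposed part above the flap is 34 mm long.
- flap (a joint): Green cover flap of the box, 206 (hinge to edge) x 204 x 6 mm, hinged on top of the far (+x) wall. 0 = shut, grows as its robot-side edge lifts, stop at 1.75 rad, just past upright. Stiff hinge (0.26 N m; flap 0.18 kg): stays where left. Shut: upper face 118 mm above the table, carrier x = -121 to +85 mm, overhanging the box's robot-side wall 36 mm; a 16 mm notch there goes round the post.
- flap_hinge (a point): Middle of the flap's hinge axis (axis along the carrier's y), carrier x = 85 mm, 112 mm above the table; fixed.
- flap_handle (a point): Middle of the white round handle bar on top of the flap: 10 mm thick, 70 mm long along the carrier's y, centred at carrier y = +45 mm, on two end legs. Its axis is 35 mm above the flap's upper face (153 mm above the table when shut), 176 mm robot-side of the hinge and 41 mm above the hinge's level. It moves and turns with the flap.
- collar_center (a point): Centre (half-way up) of the red plastic locking collar: a thick ring, 42 mm across, 17 mm bore, 36 mm tall, about 90 g, z along its bore. At the start it sits over the post, resting on the flap; it lifts straight up and off.
- plate_center (a point): Centre (48 mm above its foot) of the blue rigid cold plate, about 0.22 kg, 96 mm tall: body 24 (x) x 130 (y) x 60 mm high, on it in the middle a grip tab 14 (x) x 40 (y) x 36 mm high. Axes as the carrier's. It stands loose on the box floor in its pocket, hidden under the shut flap, tab top 102 mm above the table; 70 mm free beside the tab along y.
- dish: Open square steel dish, fixed, 160 x 160 mm outside, walls 4 mm thick and 28 mm high, floor 4 mm thick. Origin: centre of its underside. It is left or right of the box.
- reader: Flat grey contactless temperature reader, fixed, 150 x 150 x 18 mm, with a white disc (90 mm) in the middle of its top and a green strip display. Origin: centre of its underside. On the other side of the box from the dish.
- gel: Bystander: clear gel bottle with a white cap, 60 mm across, 170 mm tall. Origin: centre of its underside.
- jar: Bystander: white jar with an orange cap, 60 mm across, 75 mm tall. Origin: centre of its underside.
- swabs: Bystander: white swab box 90 x 140 x 60 mm. Origin: centre of its underside.
- cup: Bystander: white plastic cup, 70 mm across, 85 mm tall. Origin: centre of its underside.
Mind the look-alikes: they are no part of the job. Leave any purple look-alike of the dish alone. Of the things like the part that bears collar_center, leave any that is yellow; of the rest the larger one is meant.

How it is judged:
On the way, in this order (a step that is already met when the one before it is completed fails the run):
1. the collar is lifted clear of the post, the flap still shut (distance between collar_center and post_top above 0.05 m and contact force between collar and the fingers above 0.5 N and value of joint flap below 0.12 rad), for 0.1 s.
2. the collar stands upright in the dish, let go, the flap still shut (x of collar_center in the frame of dish between -0.06 and 0.06 m and y of collar_center in the frame of dish between -0.06 and 0.06 m and z of collar_center in the frame of dish below 0.027 m and angle between collar_center's own z axis and vertical below 0.2 rad and linear speed of collar below 0.03 m/s and contact force between collar and the fingers below 0.1 N and value of joint flap below 0.12 rad), for 0.2 s.
3. the flap stands open (at least 1.35 rad) (value of joint flap above 1.35 rad), for 0.2 s.
4. the plate is drawn up clear of the box in the gripper (z of plate_center in the frame of carrier above 0.16 m and contact force between plate and the fingers above 1 N and contact force between plate and carrier below 0.1 N), for 0.1 s.
At the end, for the whole second after the job is handed in: Plate held still and upright (0.25 rad), centre within 40 mm of the reader's centre in plan, 85 to 250 mm above the table, touching neither reader nor box; flap open 1.3 rad or more; collar upright (0.2 rad) on the dish floor, within 60 mm of its centre along each side, let go (contact force between plate and the fingers above 1 N and horizontal distance between plate_center and reader below 0.04 m and height (world z) of plate_center between 0.085 and 0.25 m and angle between plate_center's own z axis and vertical below 0.25 rad and linear speed of each of plate, collar below 0.03 m/s and contact force between plate and carrier below 0.1 N and contact force between plate and reader below 0.1 N and value of joint flap above 1.3 rad and x of collar_center in the frame of dish between -0.06 and 0.06 m and y of collar_center in the frame of dish between -0.06 and 0.06 m and z of collar_center in the frame of dish below 0.027 m and angle between collar_center's own z axis and vertical below 0.2 rad and contact force between collar and the fingers below 0.1 N); the arm keeps its last pose, push and grip.
It fails at once if another thing on the table (gel bottle, jar, swab box or cup) is moved more than 30 mm (distance of any of gel, jar, swabs, cup from where it was at the start of the episode above 0.03 m).
It fails at once if the flap is opened while the collar is still on the post (value of joint flap above 0.25 rad and distance between collar_center and post_top below 0.04 m).
It also fails if it takes over 72 s, if anything falls off the work surface, if the arm or the gripper's body presses on something with over 40 N, if the wrist force passes 120 N, or if a joint passes its speed limit or range.

## Working session

There is one attempt and no reset: what is moved stays moved. The work goes in short steps, Python scripts to look and compute and a shell command to move; the robot and the scene stay as the last step left them, time stands still between calls to the robot, and variables do not carry over. Pictures are saved under pics/ and viewed, and the job is handed in when it is done.

```bash
mkdir -p pics; python3 - <<'E'
from rig import robot
import cv2
for n in ("scene","side","wrist"):
    c=robot.calibration(n); print(n,c)
    cv2.imwrite(f"pics/{n}0.png",robot.camera(n)[:,:,::-1])
s=robot.get_state(); print({k:(v if not hasattr(v,'tolist') else v.tolist()) for k,v in s.items()})
E
```

```text
scene {'K': array([[548.02625895,   0.        , 319.35185847],
       [  0.        , 548.02625895, 229.32880762],
       [  0.        ,   0.        ,   1.        ]]), 'origin': array([1.04216529, 0.47329964, 1.23775868]), 'attitude': array([ 0.4115534 ,  0.86678354, -0.25641943, -0.11644385])}
side {'K': array([[511.51006705,   0.        , 312.02266863],
       [  0.        , 511.51006705, 239.64749357],
       [  0.        ,   0.        ,   1.        ]]), 'origin': array([0.18228163, 0.75528961, 0.96098121]), 'attitude': array([-0.18252895,  0.91067601, -0.36406166,  0.06936495])}
wrist {'K': array([[371.64829954,   0.        , 324.5046361 ],
       [  0.        , 371.64829954, 235.34613039],
       [  0.        ,   0.        ,   1.        ]]), 'origin': array([ 0.17926682, -0.60313414,  0.38371082]), 'attitude': array([0.54124032, 0.82834518, 0.12144218, 0.0784536 ])}
{'time_s': 0.15, 'qpos': [-0.8964163089363462, 0.38539955957646765, 0.006934825393759283, -0.00032487824162790276, -1.193976575246528, -0.25862489591647925], 'joint_velocities': [-0.0013058101868931445, -0.0012974055429029404, 0.003672258600914237, 0.002177321534665294, 0.0014881491552926165, -0.0009439955024491645], 'joint_efforts': [0.0005677969420503359, -39.105201959609985, 18.758840560913086, 4.222235530614853, 0.012429456110112369, -0.00014308569006971084], 'tool_pos': [0.2522677074495464, -0.5713400672688635, 0.2217011221637525], 'tool_rot': [-0.20632494169759497, 0.978483172641599, 0.0008025168609907766, -0.0002350689312375971], 'ft_force': [-0.45390600073099535, -0.6936252327427217, 0.09267472222809335], 'wrist_torque': [-0.06236729555418624, 0.039684191455225976, -0.05623922726022129], 'finger_gap': 0.08701038114544025}
```

View pics/scene0.png

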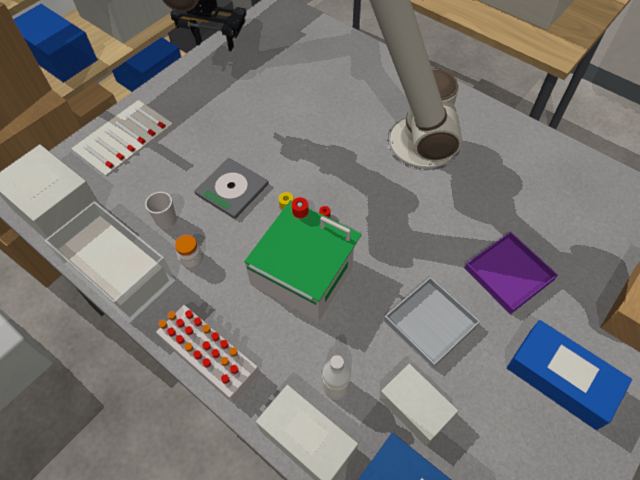

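View pics/side0.png

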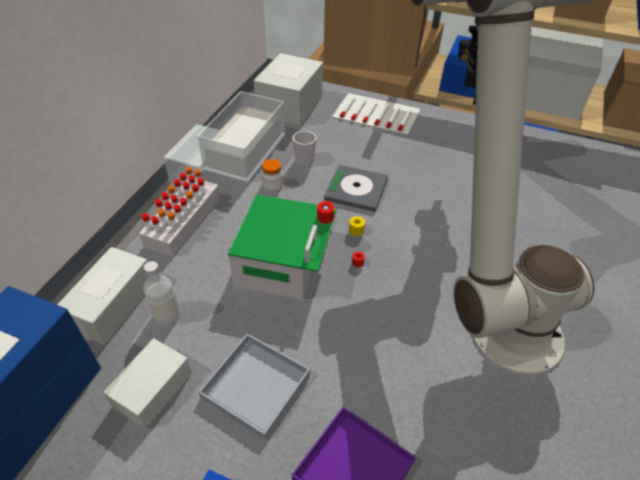

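View pics/wrist0.png

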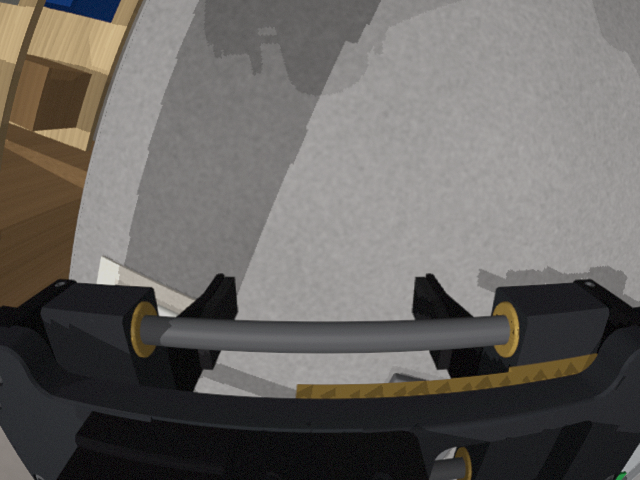

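The scene view shows the large red collar on its post at (300,207), a yellow and a small red decoy beside it, the green flap at (303,248), the steel dish at (432,320) and the reader at (231,185). I'll zoom in next.

```bash
python3 - <<'E'
import cv2
a=cv2.imread("pics/scene0.png"); b=cv2.imread("pics/side0.png")
def crop(im,x,y,w,h,f,n):
    o=cv2.resize(im[y:y+h,x:x+w],None,fx=f,fy=f,interpolation=cv2.INTER_CUBIC)
    for i in range(0,w,20): cv2.putText(o,str(x+i),(i*f,8),0,.3,(255,255,255),1); cv2.line(o,(i*f,10),(i*f,15),(255,255,255),1)
    for i in range(0,h,20): cv2.putText(o,str(y+i),(0,i*f+3),0,.3,(255,255,255),1)
    cv2.imwrite(n,o)
crop(a,235,180,140,140,4,"pics/c1.png")
crop(b,220,180,160,130,5,"pics/c2.png")
crop(a,370,230,200,150,4,"pics/c3.png")
crop(b,190,320,130,120,5,"pics/c4.png")
crop(a,180,145,100,80,6,"pics/c5.png")
crop(b,310,150,90,70,6,"pics/c6.png")
E
```

```text
(no output)
```

View pics/c1.png

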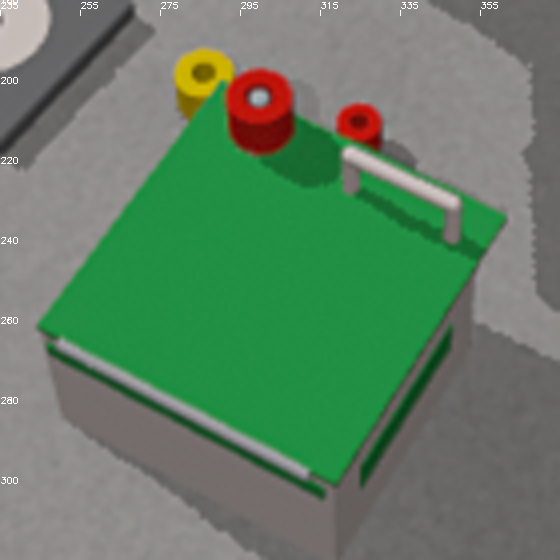

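View pics/c2.png

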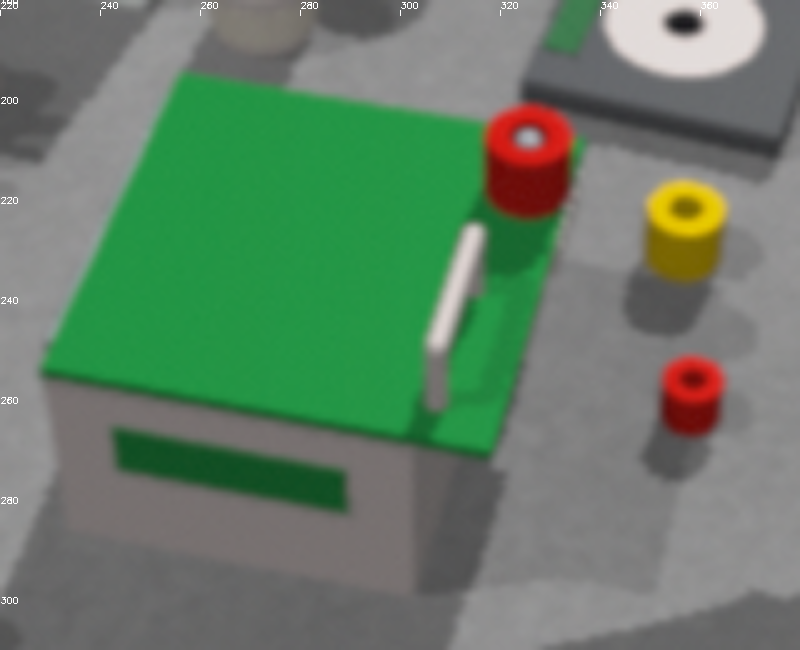

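View pics/c3.png

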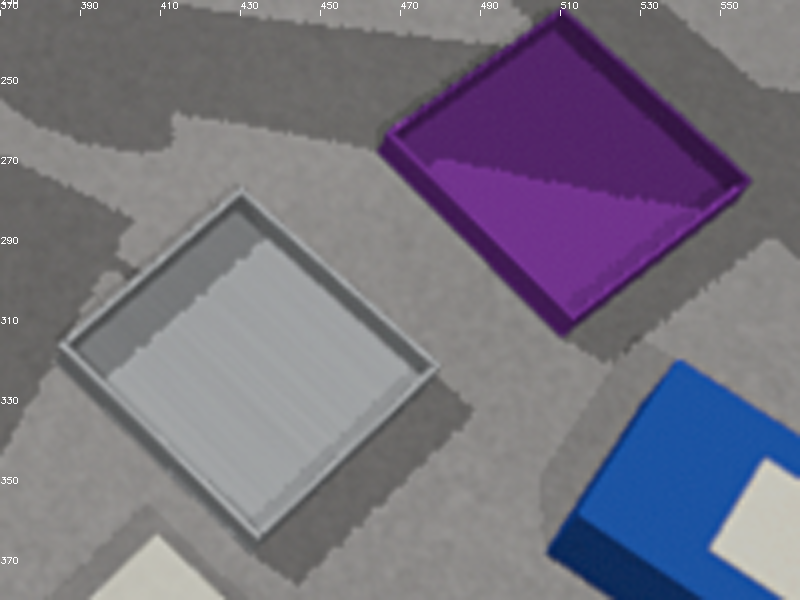

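View pics/c4.png

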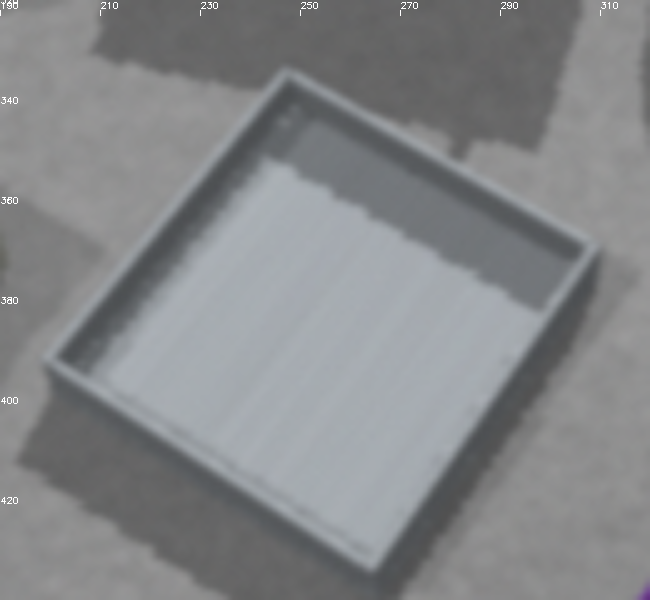

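View pics/c5.png

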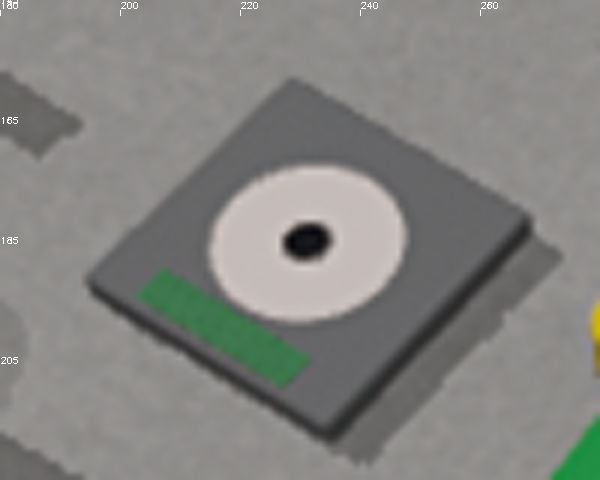

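View pics/c6.png

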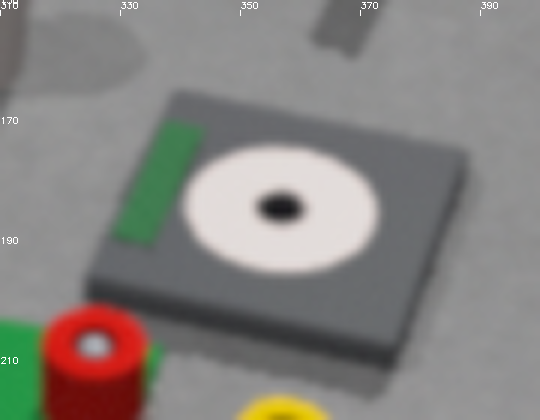

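```bash
cat > h.py <<'E'
import numpy as np, cv2
from scipy.spatial.transform import Rotation as R
from scipy.optimize import least_squares
from rig import robot
def proj(name,P,cal=None):
    c=cal or robot.calibration(name); p=(np.atleast_2d(P)-c['origin'])@R.from_quat(c['attitude']).as_matrix()
    q=p@c['K'].T; return q[:,:2]/q[:,2:]
def ray(name,uv):
    c=robot.calibration(name); uv=np.atleast_2d(uv); d=np.c_[uv,np.ones(len(uv))]@np.linalg.inv(c['K']).T
    return c['origin'],d@R.from_quat(c['attitude']).as_matrix().T
def atz(name,uv,z):
    o,d=ray(name,uv); return o+d*((z-o[2])/d[:,2])[:,None]
def grid(name,out,x,y,w,h,f):
    im=robot.camera(name)[:,:,::-1]; crop(im,out,x,y,w,h,f)
def crop(im,out,x,y,w,h,f):
    o=cv2.resize(im[y:y+h,x:x+w],None,fx=f,fy=f,interpolation=cv2.INTER_CUBIC)
    for i in range(0,w,20): cv2.putText(o,str(x+i),(i*f,8),0,.3,(255,255,255),1); cv2.line(o,(i*f,10),(i*f,15),(255,255,255),1)
    for i in range(0,h,20): cv2.putText(o,str(y+i),(0,i*f+3),0,.3,(255,255,255),1)
    cv2.imwrite(out,o)
def st():
    s=robot.get_state(); r=R.from_quat(s['tool_rot']).as_matrix()
    print('t',round(s['time_s'],2),'tcp',np.round(s['tool_pos'],4),'gap',round(s['finger_gap'],4),'f',np.round(s['ft_force'],1))
    print('q',np.round(s['qpos'],3)); print('x',np.round(r[:,0],3),'y',np.round(r[:,1],3),'z',np.round(r[:,2],3))
    return s,r
def d(target,yaw_y=None):
    s,r=st(); v=r.T@(np.array(target)-s['tool_pos']); print('tool shift mm',np.round(v*1000,1))
    return v
E
python3 - <<'E'
from h import *
def cr(l,x,y,f): return (np.array(l)+.5)/f-.5+[x,y]
H=.118
car=np.array([[.085,-.102,H],[.085,.102,H],[-.121,.102,H],[-.121,-.102,H],[-.091,.010,.153],[-.091,.080,.153],[-.101,-.06,.152]])
s=cr([(38,326),(337,486),(506,218),(220,82),(348,154),(456,203),(259,98)],235,180,4)
t=cr([(180,72),(42,374),(490,456),(587,140),(474,228),(434,346),(528,137)],220,180,5)
dz=np.array([[i,j,.028] for i,j in((-.08,.08),(.08,.08),(.08,-.08),(-.08,-.08))])
def fit(P,s,t,x0):
    def T(v,P): 
        c,sn=np.cos(v[2]),np.sin(v[2]); return np.c_[P[:,0]*c-P[:,1]*sn+v[0],P[:,0]*sn+P[:,1]*c+v[1],P[:,2]]
    f=lambda v:np.r_[(proj('scene',T(v,P))-s).ravel(),(proj('side',T(v,P))-t).ravel()]
    r=least_squares(f,x0,loss='soft_l1'); print(np.round(r.x,4)); print(np.round(f(r.x),1).reshape(2,-1)); return r.x,T
v,T=fit(car,s,t,[.55,0,0]); 
print('post',T(v,car[6:]),'handle',T(v,np.array([[-.091,.045,.153]])),'plate',T(v,np.array([[-.015,0,.102]])),'hinge',T(v,np.array([[.085,0,.112]])))
sd=cr([(240,188),(438,368),(258,540),(60,347)],370,230,4)
td=cr([(598,245),(375,572),(48,360),(287,70)],190,320,5)
print('dish scene',atz('scene',sd,.028)[:,:2].mean(0), 'side',atz('side',td,.028)[:,:2].mean(0)); print(atz('scene',sd,.028)[:,:2],atz('side',td,.028)[:,:2])
sr=cr([(293,78),(530,218),(328,430),(90,282),(307,242)],180,145,6)
tr=cr([(178,92),(467,152),(395,352),(92,283),(281,208)],310,150,6)
print('reader',atz('scene',sr,.018)[:,:2],atz('side',tr,.018)[:,:2])
# bystanders
print('gel cap',atz('scene',[(337,361)],.17),atz('side',[(151,267)],.17)); print('swab',atz('scene',[(418,400)],.06),atz('side',[(148,380)],.06))
print('jar',atz('scene',[(186,244)],.075),'cup',atz('scene',[(160,200)],.085))
print('dec',atz('scene',[(324,211)],.025),atz('scene',[(286,198)],.03))
E
```

```text
[0.5727 0.0134 0.1627]
[[-0.8 -0.2 -0.3 -0.8  0.2 -1.2 -0.1 -1.1  0.4 -0.  -0.8  0.  -0.3 -0.6]
 [-0.7  0.5 -1.1 -0.3  0.2  0.  -0.5  0.2 -0.4  2.3  0.2  1.3 -0.2  0.7]]
post [[ 0.48271445 -0.06213039  0.152     ]] handle [[0.47557936 0.04310312 0.153     ]] plate [[0.55786332 0.01100406 0.102     ]] hinge [[0.65654347 0.02719749 0.112     ]]
dish scene [0.47557357 0.33868702] side [0.47245416 0.33535037]
[[0.38403461 0.27293977]
 [0.41119558 0.42925439]
 [0.56612603 0.40397997]
 [0.54093805 0.24857394]] [[0.38287421 0.27039286]
 [0.40691843 0.42617321]
 [0.56222205 0.39985901]
 [0.53780195 0.24497641]]
reader [[ 0.41843959 -0.3931289 ]
 [ 0.40956499 -0.24681538]
 [ 0.55539653 -0.23665163]
 [ 0.56528504 -0.38013702]
 [ 0.48540669 -0.31822815]] [[ 0.56176156 -0.38616106]
 [ 0.41723268 -0.39719164]
 [ 0.40628812 -0.24853477]
 [ 0.54907833 -0.23864735]
 [ 0.4862844  -0.32287365]]
gel cap [[0.73851875 0.25733474 0.17      ]] [[0.73600607 0.25692713 0.17      ]]
swab [[0.66545105 0.42145209 0.06      ]] [[0.65238371 0.42923757 0.06      ]]
jar [[ 0.71372009 -0.23861054  0.075     ]] cup [[ 0.66703331 -0.38344506  0.085     ]]
dec [[ 0.39384679 -0.05669783  0.025     ]] [[ 0.42823637 -0.16196563  0.03      ]]
```

Poses fit to about 1 px. The box is at (0.573, 0.013) with yaw 0.163, the collar at (0.483, -0.062), the dish at (0.474, 0.337) and the reader at (0.486, -0.319). Next I align the yaw and travel over to the collar.

```bash
python3 -m handwheel '[[[0.087,0,0,0,0.125],[0.087,0,0,0,0.125],[0.087,-0.02,0.03,0,0],[0.087,-0.02,0.03,0,0],[0.087,-0.02,0.03,0,0]]]' 20; python3 -c "
from h import *
d([.4827,-.0621,.20])"
```

```text
time_s: 0.65
tool_pos: [0.2966, -0.4728, 0.2181]
tool_rot: [-0.074, 0.997, 0.003, -0.002]
ft_force: [0.8, -0.4, -0.0]
finger_gap: 0.0872
t 0.65 tcp [ 0.2966 -0.4728  0.2181] gap 0.0872 f [ 0.8 -0.4 -0. ]
q [-7.210e-01  2.780e-01 -1.600e-01 -1.000e-03 -1.139e+00 -7.020e-01]
x [-0.989 -0.147  0.003] y [-0.147  0.989  0.006] z [-0.004  0.005 -1.   ]
tool shift mm [-244.5  378.7   19.6]
```

```bash
python3 -m handwheel '[[[0.087,-0.025,0.038,0,0],[0.087,-0.025,0.038,0,0],[0.087,-0.025,0.038,0,0],[0.087,-0.025,0.038,0,0],[0.087,-0.025,0.038,0,-0.01]]]'; python3 -m handwheel '[[[0.087,-0.025,0.038,0,0],[0.087,-0.025,0.038,0,0],[0.087,-0.025,0.038,0,0],[0.087,-0.015,0.025,0,0],[0.087,0,0,0,0]]]';  python3 -c "
from h import *
d([.4827,-.0621,.20])
cv2.imwrite('pics/w1.png',robot.camera('wrist')[:,:,::-1])"
```

```text
time_s: 1.15
tool_pos: [0.3937, -0.259, 0.2175]
tool_rot: [-0.077, 0.997, 0.004, -0.003]
ft_force: [0.7, -0.7, -0.1]
finger_gap: 0.087
time_s: 1.65
tool_pos: [0.464, -0.0969, 0.2182]
tool_rot: [-0.08, 0.997, 0.004, -0.002]
ft_force: [-0.2, 0.6, 0.4]
finger_gap: 0.0869
t 1.65 tcp [ 0.464  -0.0969  0.2182] gap 0.0869 f [-0.2  0.6  0.4]
q [ 0.133  0.132 -0.347 -0.009 -1.094 -1.539]
x [-0.987 -0.16   0.003] y [-0.16   0.987  0.008] z [-0.004  0.007 -1.   ]
tool shift mm [-24.1  31.2  18.3]
```

View pics/w1.png

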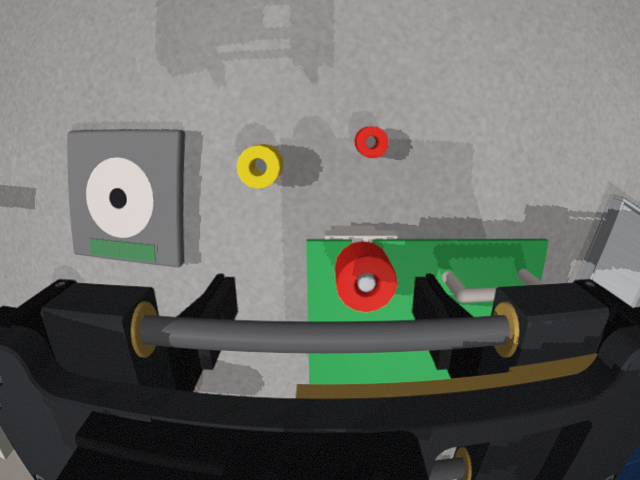

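The wrist view shows the collar at (366,285), the jaws parallel to the box's y axis and the small decoys well away. I'll centre over the collar.

```bash
python3 -m handwheel '[[[0.087,-0.015,0.02,0,0],[0.087,-0.009,0.011,0,0],[0.087,0,0,0.01,0],[0.087,0,0,0,0],[0.087,0,0,0,0]]]';  python3 -c "
from h import *
d([.4827,-.0621,.124])
cv2.imwrite('pics/w2.png',robot.camera('wrist')[:,:,::-1])
grid('side','pics/s2.png',260,130,150,130,5)
c=robot.calibration('wrist')
P=np.array([[.4827,-.0621,.152],[.4827,-.0621,.154]])
p=(P-c['origin'])@R.from_quat(c['attitude']).as_matrix(); r=np.linalg.norm(p[:,:2],axis=1); th=np.arctan2(r,p[:,2]); print(c['K'][:2,2]+p[:,:2]/r[:,None]*(th*c['K'][0,0])[:,None])
"
```

```text
time_s: 2.2
tool_pos: [0.4801, -0.0654, 0.2063]
tool_rot: [-0.078, 0.997, 0.004, -0.004]
ft_force: [-0.3, -0.1, 0.5]
finger_gap: 0.0872
t 2.2 tcp [ 0.4801 -0.0654  0.2063] gap 0.0872 f [-0.3 -0.1  0.5]
q [ 0.195  0.164 -0.341 -0.01  -1.074 -1.605]
x [-0.988 -0.155  0.008] y [-0.155  0.988  0.008] z [-0.009  0.007 -1.   ]
tool shift mm [-3.7  2.2 82.3]
[[328.17138396 264.06892065]
 [328.22720527 265.20637998]]
```

View pics/w2.png

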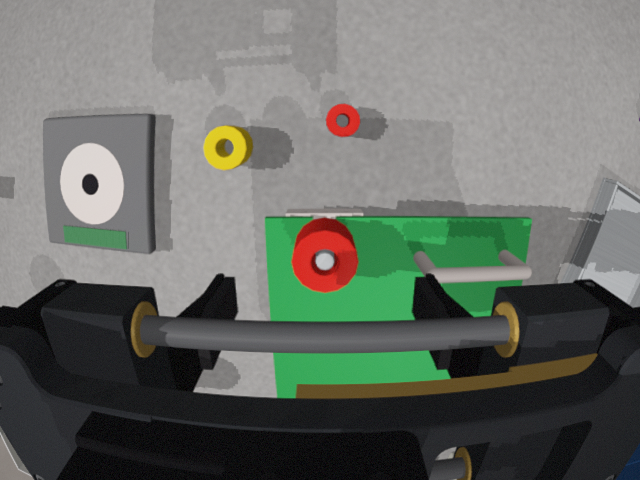

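View pics/s2.png

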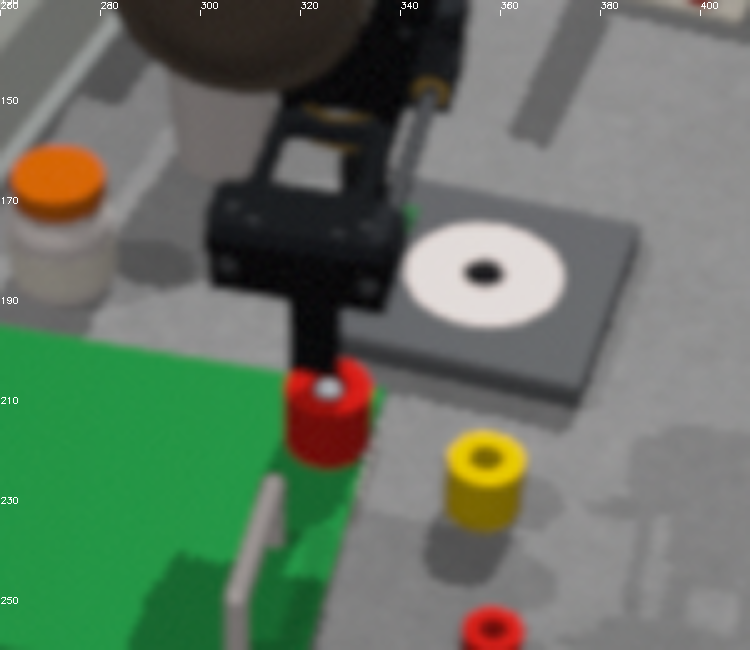

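The post top shows at (324,261), against a predicted (328,264), so the fit is within about 1.7 mm. I'll make a small correction and descend.

```bash
python3 -m handwheel '[[[0.087,-0.004,0.002,0.01,0],[0.087,-0.002,0.001,0.02,0],[0.087,0,0,0.02,0],[0.087,0,0,0.01,0],[0.087,0,0,0,0]]]';  python3 -c "
from h import *
d([.4820,-.0635,.124])"
```

```text
time_s: 2.8
tool_pos: [0.4857, -0.0621, 0.1437]
tool_rot: [-0.076, 0.997, 0.004, -0.003]
ft_force: [0.2, -0.2, 0.0]
finger_gap: 0.0869
t 2.8 tcp [ 0.4857 -0.0621  0.1437] gap 0.0869 f [ 0.2 -0.2  0. ]
q [ 0.2    0.237 -0.422 -0.011 -0.917 -1.611]
x [-0.988 -0.152  0.005] y [-0.152  0.988  0.008] z [-0.006  0.007 -1.   ]
tool shift mm [ 3.7 -1.  19.7]
```

```bash
python3 -m handwheel '[[[0.087,0.003,-0.001,0.01,0],[0.087,0,0,0.009,0],[0.087,0,0,0,0],[0.087,0,0,0,0],[0.087,0,0,0,0]]]';  python3 -c "
from h import *
d([.4820,-.0635,.124])"
```

```text
time_s: 3.3
tool_pos: [0.4838, -0.0636, 0.1246]
tool_rot: [-0.076, 0.997, 0.004, -0.001]
ft_force: [-1.1, -0.7, 1.5]
finger_gap: 0.0871
t 3.3 tcp [ 0.4838 -0.0636  0.1246] gap 0.0871 f [-1.1 -0.7  1.5]
q [ 0.198  0.257 -0.452 -0.01  -0.863 -1.609]
x [-0.988 -0.153  0.002] y [-0.153  0.988  0.008] z [-0.003  0.007 -1.   ]
tool shift mm [1.7 0.4 0.6]
```

```bash
python3 -m handwheel '[[[0.03,0.001,0,0,0],[0.03,0,0,0,0],[0.03,0,0,0,0],[0.03,0,0,0,0],[0.03,0,0,0,0]]]' 20; python3 -m handwheel '[[[0.03,0,0,0,0],[0.03,0,0,0,0],[0.03,0,0,0,0],[0.03,0,0,0,0],[0.03,0,0,0,0]]]' 20;  python3 -c "
from h import *
d([.4820,-.0635,.124])"
```

```text
time_s: 3.8
tool_pos: [0.4836, -0.0636, 0.1259]
tool_rot: [-0.077, 0.997, 0.004, 0.0]
ft_force: [0.1, 0.2, 0.4]
finger_gap: 0.0549
time_s: 4.3
tool_pos: [0.4837, -0.0636, 0.126]
tool_rot: [-0.077, 0.997, 0.004, 0.0]
ft_force: [0.2, 0.1, 0.7]
finger_gap: 0.042
t 4.3 tcp [ 0.4837 -0.0636  0.126 ] gap 0.042 f [0.2 0.1 0.7]
q [ 0.198  0.253 -0.453 -0.01  -0.863 -1.609]
x [-0.988 -0.153 -0.001] y [-0.153  0.988  0.008] z [-0.     0.008 -1.   ]
tool shift mm [1.6 0.3 2. ]
```

Gripped at 42 mm. Now I lift straight up.

```bash
python3 -m handwheel '[[[0.03,0,0,0,0],[0.03,0,0,-0.006,0],[0.03,0,0,-0.012,0],[0.03,0,0,-0.016,0],[0.03,0,0,-0.016,0]]]' 20; python3 -m handwheel '[[[0.03,0,0,-0.02,0],[0.03,0,0,-0.02,0],[0.03,0,0,-0.02,0],[0.03,0,0,-0.01,0],[0.03,0,0,0,0]]]' 20;  python3 -c "
from h import *
d([.474,.337,.23])
cv2.imwrite('pics/s3.png',robot.camera('side')[:,:,::-1])"
```

```text
time_s: 4.8
tool_pos: [0.4813, -0.0642, 0.1754]
tool_rot: [-0.076, 0.997, 0.004, -0.004]
ft_force: [0.6, -0.9, -1.2]
finger_gap: 0.0419
time_s: 5.3
tool_pos: [0.4818, -0.0647, 0.2509]
tool_rot: [-0.076, 0.997, 0.004, -0.002]
ft_force: [0.4, -0.8, -1.5]
finger_gap: 0.0422
t 5.3 tcp [ 0.4818 -0.0647  0.2509] gap 0.0422 f [ 0.4 -0.8 -1.5]
q [ 0.195  0.128 -0.266 -0.01  -1.18  -1.61 ]
x [-0.988 -0.152  0.004] y [-0.152  0.988  0.009] z [-0.005  0.008 -1.   ]
tool shift mm [-53.4 398.1  24.2]
```

View pics/s3.png

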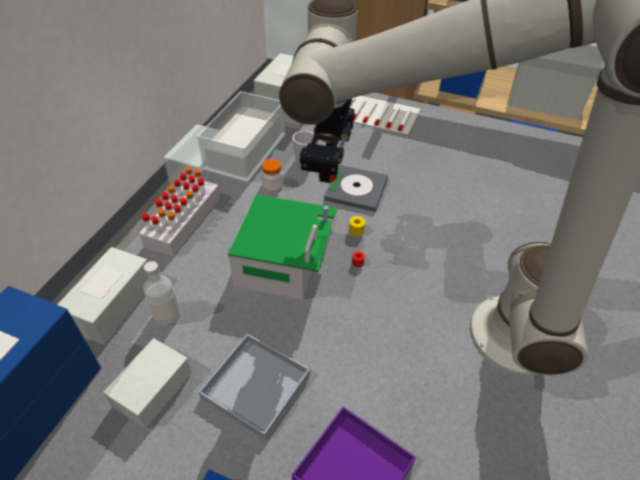

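The collar is off: the bare post shows at (327,212) and the flap is still shut. I'm carrying it over to the dish.

```bash
python3 -m handwheel '[[[0.03,-0.003,0.02,0,0],[0.03,-0.005,0.04,0,0],[0.03,-0.005,0.04,0,0],[0.03,-0.005,0.04,0,0],[0.03,-0.005,0.04,0,0]]]'; python3 -m handwheel '[[[0.03,-0.006,0.04,0,0],[0.03,-0.006,0.04,0,0],[0.03,-0.006,0.04,0,0],[0.03,-0.006,0.04,0,0],[0.03,-0.005,0.02,0,0]]]'; python3 -m handwheel '[[[0.03,0,0,0,0],[0.03,0,0,0,0],[0.03,0,0,0,0],[0.03,0,0,0,0],[0.03,0,0,0,0]]]';  python3 -c "
from h import *
d([.474,.337,.1])
cv2.imwrite('pics/w4.png',robot.camera('wrist')[:,:,::-1])"
```

```text
time_s: 5.85
tool_pos: [0.4737, 0.1179, 0.2449]
tool_rot: [-0.071, 0.997, 0.003, -0.009]
ft_force: [1.0, -0.3, -1.2]
finger_gap: 0.0424
time_s: 6.35
tool_pos: [0.4721, 0.3078, 0.2376]
tool_rot: [-0.072, 0.997, -0.0, -0.015]
ft_force: [0.4, -0.6, -1.2]
finger_gap: 0.0423
time_s: 6.85
tool_pos: [0.471, 0.3057, 0.2337]
tool_rot: [-0.071, 0.997, -0.003, -0.018]
ft_force: [-0.8, 0.0, -0.9]
finger_gap: 0.0421
t 6.85 tcp [0.471  0.3057 0.2337] gap 0.0421 f [-0.8  0.  -0.9]
q [ 0.852  0.287 -0.1   -0.022 -1.214 -2.272]
x [-0.989 -0.142  0.036] y [-0.143  0.99  -0.003] z [-0.035 -0.008 -0.999]
tool shift mm [-12.2  31.  133.2]
```

View pics/w4.png

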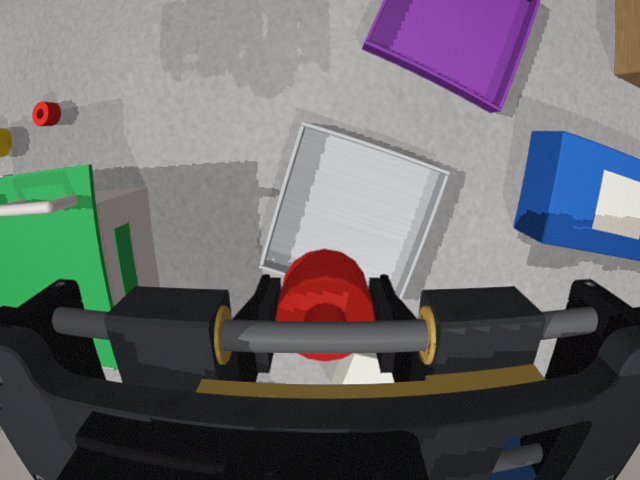

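The wrist view shows the collar at (325,300) and the dish ahead and below, with no tilt concerns beyond 2°. I continue in and down.

```bash
python3 -m handwheel '[[[0.03,-0.006,0.016,0,0],[0.03,-0.004,0.016,0.02,0],[0.03,0,0,0.03,0],[0.03,0,0,0.03,0],[0.03,0,0,0.03,0]]]';  python3 -c "
from h import *
d([.474,.337,.014])
cv2.imwrite('pics/w5.png',robot.camera('side')[:,:,::-1])"
```

```text
time_s: 7.4
tool_pos: [0.4786, 0.3445, 0.1279]
tool_rot: [-0.071, 0.997, 0.004, -0.01]
ft_force: [0.1, -0.1, -1.2]
finger_gap: 0.0423
t 7.4 tcp [0.4786 0.3445 0.1279] gap 0.0423 f [ 0.1 -0.1 -1.2]
q [ 0.888  0.414 -0.192 -0.024 -0.973 -2.303]
x [-0.99  -0.141  0.02 ] y [-0.141  0.99   0.009] z [-0.021  0.006 -1.   ]
tool shift mm [  3.3  -7.7 113.9]
```

View pics/w5.png

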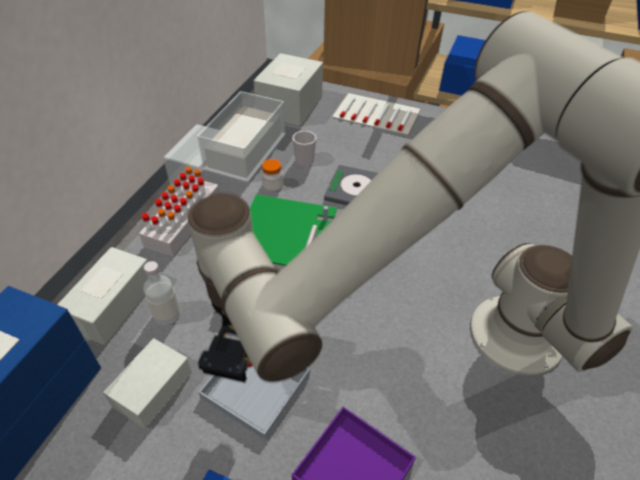

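```bash
python3 -m handwheel '[[[0.03,0.001,-0.004,0.025,0],[0.03,0.001,-0.002,0.025,0],[0.03,0,0,0.025,0],[0.03,0,0,0.01,0],[0.03,0,0,0.002,0]]]';  python3 -c "
from h import *
d([.474,.337,.014])"
```

```text
time_s: 7.95
tool_pos: [0.4749, 0.3393, 0.0344]
tool_rot: [-0.071, 0.997, 0.001, -0.013]
ft_force: [-0.3, 0.2, -0.8]
finger_gap: 0.0419
t 7.95 tcp [0.4749 0.3393 0.0344] gap 0.0419 f [-0.3  0.2 -0.8]
q [ 0.887  0.522 -0.292 -0.029 -0.774 -2.295]
x [-0.99  -0.141  0.025] y [-0.141  0.99   0.004] z [-0.026  0.    -1.   ]
tool shift mm [ 0.7 -2.3 20.4]
```

```bash
python3 -m handwheel '[[[0.03,0,-0.002,0.008,0],[0.03,0,0,0.006,0],[0.03,0,0,0.004,0],[0.03,0,0,0.003,0],[0.03,0,0,0.001,0]]]';  python3 -c "
from h import *
d([.474,.337,.012])"
```

```text
time_s: 8.45
tool_pos: [0.4772, 0.3401, 0.0149]
tool_rot: [-0.071, 0.997, 0.004, -0.01]
ft_force: [0.2, -0.3, -1.4]
finger_gap: 0.0424
t 8.45 tcp [0.4772 0.3401 0.0149] gap 0.0424 f [ 0.2 -0.3 -1.4]
q [ 0.885  0.549 -0.306 -0.029 -0.724 -2.291]
x [-0.99  -0.142  0.019] y [-0.142  0.99   0.009] z [-0.02   0.006 -1.   ]
tool shift mm [ 3.5 -2.6  2.9]
```

```bash
python3 -m handwheel '[[[0.03,0,0,0.002,0],[0.03,0,0,0.002,0],[0.03,0,0,0.001,0],[0.03,0,0,0,0],[0.03,0,0,0,0]]]';  python3 -c "
from h import *
d([.474,.337,.012])"
```

```text
time_s: 8.95
tool_pos: [0.4774, 0.3407, 0.0127]
tool_rot: [-0.072, 0.997, 0.004, -0.009]
ft_force: [-0.6, -0.3, -0.6]
finger_gap: 0.042
t 8.95 tcp [0.4774 0.3407 0.0127] gap 0.042 f [-0.6 -0.3 -0.6]
q [ 0.885  0.552 -0.308 -0.029 -0.717 -2.291]
x [-0.99  -0.143  0.017] y [-0.143  0.99   0.01 ] z [-0.018  0.007 -1.   ]
tool shift mm [ 3.9 -3.1  0.7]
```

```bash
python3 -m handwheel '[[[0.03,0,0,0.002,0],[0.03,0,0,0.001,0],[0.06,0,0,0,0],[0.06,0,0,0,0],[0.06,0,0,0,0]]]' ;python3 -c "
from h import *
st()"
```

```text
time_s: 9.45
tool_pos: [0.4778, 0.3412, 0.0122]
tool_rot: [-0.072, 0.997, 0.004, -0.008]
ft_force: [1.0, -0.2, -0.4]
finger_gap: 0.0564
t 9.45 tcp [0.4778 0.3412 0.0122] gap 0.0564 f [ 1.  -0.2 -0.4]
q [ 0.886  0.553 -0.309 -0.028 -0.715 -2.291]
x [-0.989 -0.144  0.016] y [-0.144  0.989  0.01 ] z [-0.017  0.008 -1.   ]
```

```bash
python3 -m handwheel '[[[0.064,0,0,-0.006,0],[0.064,0,0,-0.012,0],[0.064,0,0,-0.02,0],[0.064,0,0,-0.03,0],[0.064,0,0,-0.04,0]]]' ;python3 -m handwheel '[[[0.064,0,0,-0.04,0],[0.064,0,0,-0.04,0],[0.064,0,0,-0.04,0],[0.064,0,0,-0.03,0],[0.064,0,0,-0.01,0]]]' ;python3 -c "
from h import *
d([.4756,.0431,.25])
cv2.imwrite('pics/w6.png',robot.camera('wrist')[:,:,::-1])"
```

```text
time_s: 9.95
tool_pos: [0.4772, 0.3376, 0.1193]
tool_rot: [-0.072, 0.997, -0.0, -0.013]
ft_force: [0.8, -0.3, 0.6]
finger_gap: 0.064
time_s: 10.45
tool_pos: [0.4822, 0.3374, 0.2964]
tool_rot: [-0.072, 0.997, 0.004, -0.008]
ft_force: [-0.2, -0.0, -0.8]
finger_gap: 0.0641
t 10.45 tcp [0.4822 0.3374 0.2964] gap 0.0641 f [-0.2 -0.  -0.8]
q [ 0.877  0.286  0.054 -0.017 -1.343 -2.299]
x [-0.989 -0.144  0.015] y [-0.144  0.99   0.009] z [-0.016  0.007 -1.   ]
tool shift mm [  48.2 -290.7   44.4]
```

View pics/w6.png

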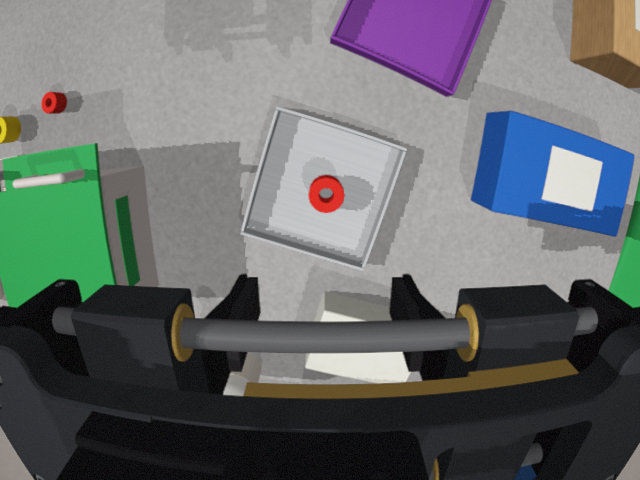

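The collar stands upright near the dish centre, at (326,193). Now I turn the jaws 90° for the handle.

```bash
python3 -m handwheel '[[[0.064,0,0,0,-0.149],[0.064,0,0,0,-0.149],[0.064,0,0,0,-0.149],[0.064,0,0,0,-0.149],[0.064,0,0,0,-0.149]]]' ;python3 -m handwheel '[[[0.064,0,0,0,-0.149],[0.064,0,0,0,-0.149],[0.064,0,0,0,-0.149],[0.064,0,0,0,-0.149],[0.064,0,0,0,-0.149]]]' ;python3 -c "
from h import *
d([.4756,.0431,.25])"
```

```text
time_s: 11.0
tool_pos: [0.4792, 0.3355, 0.2913]
tool_rot: [-0.435, 0.901, 0.006, -0.01]
ft_force: [0.4, 0.5, 0.7]
finger_gap: 0.0639
time_s: 11.5
tool_pos: [0.4754, 0.3327, 0.2817]
tool_rot: [0.734, -0.679, -0.011, 0.015]
ft_force: [0.7, 0.1, 0.5]
finger_gap: 0.0639
t 11.5 tcp [0.4754 0.3327 0.2817] gap 0.0639 f [0.7 0.1 0.5]
q [ 0.877  0.292  0.029 -0.024 -1.337 -0.792]
x [ 0.079 -0.997  0.005] y [-0.996 -0.078  0.038] z [-0.037 -0.008 -0.999]
tool shift mm [288.6  21.2  33.9]
```

```bash
python3 -m handwheel '[[[0.064,0.02,0,0,-0.085],[0.064,0.04,0.006,0,0],[0.064,0.04,0.006,0,0],[0.064,0.04,0.006,0,0],[0.064,0.04,0.006,0,0]]]' ;python3 -m handwheel '[[[0.064,0.04,0.006,0,0],[0.064,0.04,0.006,0,0],[0.064,0.02,0,0,0],[0.064,0,0,0,0],[0.064,0,0,0,0]]]' ;python3 -c "
from h import *
d([.4756,.0431,.22])
cv2.imwrite('pics/w7.png',robot.camera('wrist')[:,:,::-1])"
```

```text
time_s: 12.0
tool_pos: [0.4762, 0.1476, 0.273]
tool_rot: [0.767, -0.642, -0.015, 0.024]
ft_force: [1.5, 0.4, -0.0]
finger_gap: 0.0639
time_s: 12.5
tool_pos: [0.4761, 0.0378, 0.2677]
tool_rot: [0.764, -0.644, -0.019, 0.03]
ft_force: [-0.5, -0.2, -0.8]
finger_gap: 0.0636
t 12.5 tcp [0.4761 0.0378 0.2677] gap 0.0636 f [-0.5 -0.2 -0.8]
q [ 0.415  0.137 -0.216 -0.008 -1.288 -0.242]
x [ 0.17  -0.985  0.009] y [-0.983 -0.169  0.07 ] z [-0.067 -0.021 -0.998]
tool shift mm [-5.7 -3.7 47.5]
```

View pics/w7.png

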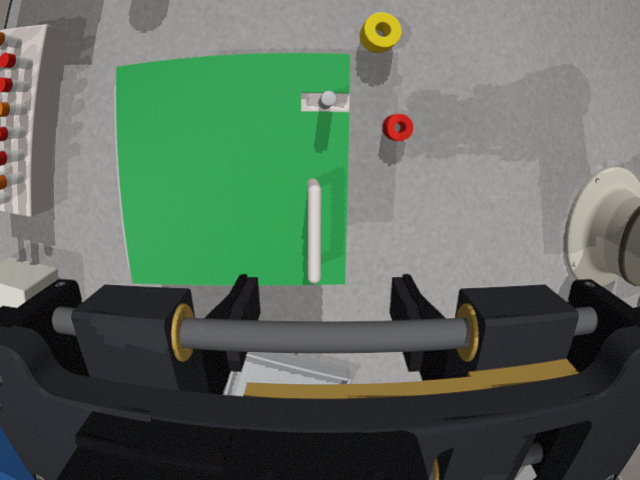

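```bash
cat >> h.py <<'E'
def pw(P):
    c=robot.calibration('wrist'); p=(np.atleast_2d(P)-c['origin'])@R.from_quat(c['attitude']).as_matrix(); r=np.linalg.norm(p[:,:2],axis=1); th=np.arctan2(r,p[:,2]); return c['K'][:2,2]+p[:,:2]/r[:,None]*(th*c['K'][0,0])[:,None]
E
python3 -c "
from h import *
v=[.5727,.0134,.1627]; c,s=np.cos(v[2]),np.sin(v[2])
T=lambda x,y,z:[v[0]+c*x-s*y,v[1]+s*x+c*y,z]
print(pw([T(-.091,.01,.153),T(-.091,.08,.153),T(-.101,-.06,.152),T(-.121,.102,.118),T(.085,.102,.118),T(-.121,-.102,.118),T(.085,-.102,.118)]))"
```

```text
[[312.52960354 193.15006852]
 [312.80256665 279.2170366 ]
 [326.23666199 100.19593142]
 [343.94185454 285.77589324]
 [131.69031684 286.0157112 ]
 [347.50559278  55.37051391]
 [113.92201979  69.53012847]]
```

Measured and predicted points agree to about 3 px (handle near (314,232)). Descending over the bar.

```bash
python3 -m handwheel '[[[0.05,-0.004,-0.002,0.01,0],[0.05,-0.002,0,0.02,0],[0.05,0,0,0.025,0],[0.05,0,0,0.025,0],[0.05,0,0,0.015,0]]]'  ;python3 -c "
from h import *
d([.4750,.0425,.135])"
```

```text
time_s: 13.05
tool_pos: [0.4711, 0.0488, 0.1678]
tool_rot: [0.767, -0.641, -0.019, 0.028]
ft_force: [-0.4, 0.4, 0.6]
finger_gap: 0.05
t 13.05 tcp [0.4711 0.0488 0.1678] gap 0.05 f [-0.4  0.4  0.6]
q [ 0.44   0.214 -0.385 -0.012 -1.039 -0.256]
x [ 0.178 -0.984  0.007] y [-0.982 -0.177  0.067] z [-0.064 -0.019 -0.998]
tool shift mm [ 6.6 -4.9 32.6]
```

```bash
python3 -m handwheel '[[[0.05,0.004,-0.004,0.008,0],[0.05,0.003,-0.001,0.01,0],[0.05,0,0,0.01,0],[0.05,0,0,0.004,0],[0.05,0,0,0,0]]]'  ;python3 -c "
from h import *
d([.4750,.0425,.135])
cv2.imwrite('pics/w8.png',robot.camera('wrist')[:,:,::-1])
grid('side','pics/s8.png',240,130,150,130,5)"
```

```text
time_s: 13.55
tool_pos: [0.4742, 0.0441, 0.1301]
tool_rot: [0.768, -0.639, -0.02, 0.03]
ft_force: [-0.3, 0.2, 0.2]
finger_gap: 0.0498
t 13.55 tcp [0.4742 0.0441 0.1301] gap 0.0498 f [-0.3  0.2  0.2]
q [ 0.428  0.264 -0.426 -0.012 -0.952 -0.238]
x [ 0.182 -0.983  0.008] y [-0.981 -0.181  0.072] z [-0.069 -0.021 -0.997]
tool shift mm [ 1.8 -0.2 -4.9]
```

View pics/w8.png

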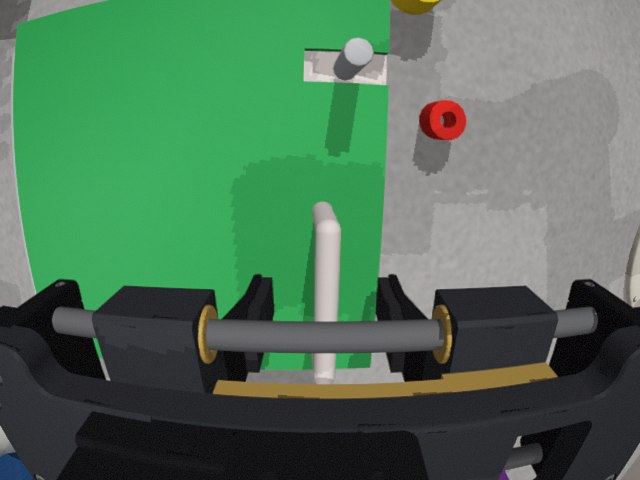

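View pics/s8.png

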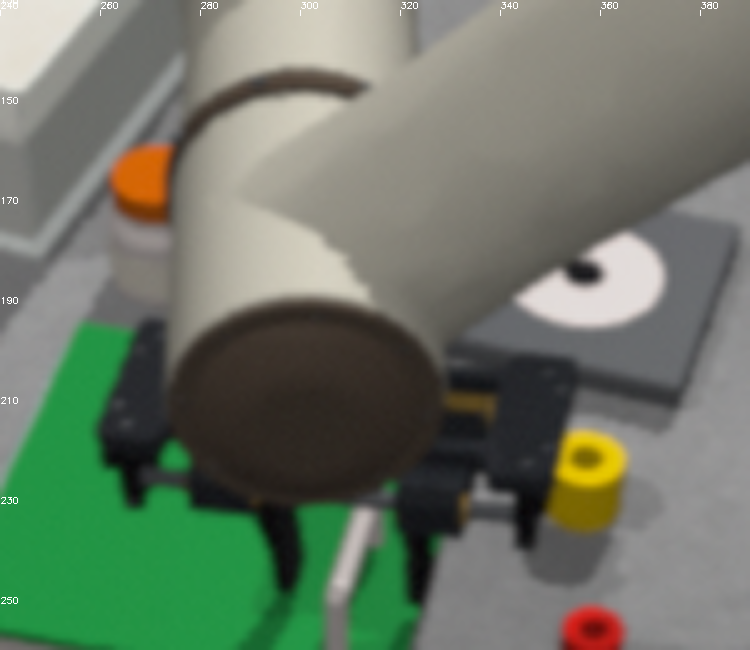

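The bar lies centred between the fingers at x=327. I raise 5 mm and close gently.

```bash
python3 -m handwheel '[[[0.0,0.001,0,-0.005,0],[0.0,0,0,0,0],[0.0,0,0,0,0],[0.0,0,0,0,0],[0.0,0,0,0,0]]]' 12; python3 -m handwheel '[[[0.0,0,0,0,0],[0.0,0,0,0,0],[0.0,0,0,0,0],[0.0,0,0,0,0],[0.0,0,0,0,0]]]' 12 ;python3 -c "
from h import *
s,r=st()
g=s['tool_pos']-.019*r[:,2]; print('grasp',g)"
```

```text
time_s: 14.15
tool_pos: [0.4765, 0.0436, 0.1386]
tool_rot: [0.768, -0.639, -0.018, 0.027]
ft_force: [0.3, -0.8, 0.2]
finger_gap: 0.0181
time_s: 14.65
tool_pos: [0.4747, 0.0431, 0.1385]
tool_rot: [0.768, -0.64, -0.02, 0.029]
ft_force: [-2.1, -0.3, 1.6]
finger_gap: 0.0094
t 14.65 tcp [0.4747 0.0431 0.1385] gap 0.0094 f [-2.1 -0.3  1.6]
q [ 0.426  0.254 -0.416 -0.012 -0.971 -0.237]
x [ 0.181 -0.984  0.007] y [-0.981 -0.18   0.07 ] z [-0.067 -0.02  -0.998]
grasp [0.47593074 0.04349034 0.15744197]
```

```bash
cat > arc.py <<'E'
from h import *
import sys
s,r=st(); b=s['tool_pos']-float(sys.argv[2])*r[:,2]
v=[.5727,.0134,.1627]; ex=np.array([np.cos(v[2]),np.sin(v[2]),0]); ey=np.array([-ex[1],ex[0],0])
hg=np.array([v[0],v[1],.112])+.085*ex
rel=b-hg; X,Z,Y=rel@ex,rel[2],rel@ey
a=np.degrees(np.arctan2(Z,-X)); print('R',np.hypot(X,Z),'Y',Y,'theta deg',a-13.1)
st_=float(sys.argv[1]); p=np.array([X,Z])
for i in range(1,6):
    t=np.radians(a+st_*i); n=.1807*np.array([-np.cos(t),np.sin(t)]); dd=n-p; p=n
    w=ex*dd[0]+np.array([0,0,dd[1]])+(ey*(.045-Y) if i==1 else 0); print(np.round(r.T@w*1000,1))
E
python3 arc.py 5 .015
```

```text
t 14.65 tcp [0.4747 0.0431 0.1385] gap 0.0094 f [-2.1 -0.3  1.6]
q [ 0.426  0.254 -0.416 -0.012 -0.971 -0.237]
x [ 0.181 -0.984  0.007] y [-0.981 -0.18   0.07 ] z [-0.067 -0.02  -0.998]
R 0.1807135833568014 Y 0.045334498464201047 theta deg 0.1604778550626218
[  0.5  -3.2 -15.4]
[  0.2  -4.5 -15.1]
[  0.2  -5.8 -14.6]
[  0.2  -7.1 -14.1]
[  0.3  -8.3 -13.4]
```

R = 0.1807 matches exactly. Starting the swing.

```bash
python3 -m handwheel '[[[0.0,0,-0.003,-0.015,0],[0.0,0,-0.0045,-0.015,0],[0.0,0,-0.006,-0.0145,0],[0.0,0,-0.007,-0.014,0],[0.0,0,-0.008,-0.0135,0]]]' 12 ;python3 arc.py 5 .015
```

```text
time_s: 15.15
tool_pos: [0.503, 0.0476, 0.2042]
tool_rot: [0.767, -0.641, -0.024, 0.036]
ft_force: [-0.7, -0.4, -2.9]
finger_gap: 0.0097
t 15.15 tcp [0.503  0.0476 0.2042] gap 0.0097 f [-0.7 -0.4 -2.9]
q [ 0.409  0.242 -0.247 -0.012 -1.168 -0.225]
x [ 0.178 -0.984  0.009] y [-0.981 -0.177  0.086] z [-0.083 -0.024 -0.996]
R 0.18180996379689973 Y 0.0452151164244511 theta deg 22.994094335294363
[  0.5  -9.7 -12.5]
[  0.3  -9.8 -12.3]
[  0.3 -10.9 -11.4]
[  0.3 -11.8 -10.4]
[  0.3 -12.7  -9.3]
```

```bash
python3 -m handwheel '[[[0.0,0,-0.0095,-0.0125,0],[0.0,0,-0.010,-0.012,0],[0.0,0,-0.011,-0.0115,0],[0.0,0,-0.012,-0.0105,0],[0.0,0,-0.0125,-0.0095,0]]]' 12 ;python3 arc.py 5 .015
```

```text
time_s: 15.65
tool_pos: [0.5523, 0.0554, 0.2533]
tool_rot: [0.765, -0.641, -0.034, 0.049]
ft_force: [-4.9, -0.1, 3.9]
finger_gap: 0.0094
t 15.65 tcp [0.5523 0.0554 0.2533] gap 0.0094 f [-4.9 -0.1  3.9]
q [ 0.384  0.308 -0.028 -0.014 -1.352 -0.204]
x [ 0.176 -0.984  0.011] y [-0.978 -0.174  0.117] z [-0.114 -0.031 -0.993]
R 0.18367244605407457 Y 0.04497311982280497 theta deg 45.17594922296711
[  0.3 -14.6  -6.9]
[  0.3 -13.5  -8.1]
[  0.3 -14.2  -6.9]
[  0.3 -14.7  -5.6]
[  0.3 -15.2  -4.3]
```

```bash
python3 -m handwheel '[[[0.0,0,-0.014,-0.007,0],[0.0,0,-0.0135,-0.008,0],[0.0,0,-0.014,-0.007,0],[0.0,0,-0.0145,-0.0055,0],[0.0,0,-0.015,-0.0045,0]]]' 12 ;python3 arc.py 5 .015
```

```text
time_s: 16.15
tool_pos: [0.6209, 0.0661, 0.2804]
tool_rot: [0.765, -0.64, -0.038, 0.057]
ft_force: [-2.4, -0.0, 2.3]
finger_gap: 0.0093
t 16.15 tcp [0.6209 0.0661 0.2804] gap 0.0093 f [-2.4 -0.   2.3]
q [ 0.36   0.427  0.214 -0.01  -1.493 -0.182]
x [ 0.177 -0.984  0.015] y [-0.976 -0.173  0.135] z [-0.13  -0.038 -0.991]
R 0.18522469903054722 Y 0.044495441336148835 theta deg 68.54412262423013
[ -0.3 -16.6   0.6]
[  0.2 -15.6  -2.4]
[  0.2 -15.7  -1. ]
[  0.2 -15.8   0.4]
[  0.2 -15.7   1.8]
```

```bash
python3 -m handwheel '[[[0.0,0,-0.016,-0.001,0],[0.0,0,-0.0155,-0.002,0],[0.0,0,-0.0155,-0.001,0],[0.0,0,-0.0155,0.0005,0],[0.0,0,-0.0155,0.002,0]]]' 12 ;python3 arc.py 3 .015; python3 -c "
from h import *
cv2.imwrite('pics/s9.png',robot.camera('side')[:,:,::-1])"
```

```text
time_s: 16.65
tool_pos: [0.6987, 0.0784, 0.2754]
tool_rot: [0.765, -0.64, -0.037, 0.059]
ft_force: [-2.0, -0.9, 1.0]
finger_gap: 0.0089
t 16.65 tcp [0.6987 0.0784 0.2754] gap 0.0089 f [-2.  -0.9  1. ]
q [ 0.339  0.579  0.45  -0.004 -1.581 -0.162]
x [ 0.177 -0.984  0.019] y [-0.975 -0.173  0.137] z [-0.131 -0.043 -0.99 ]
R 0.18561666321950637 Y 0.04402275821763086 theta deg 93.13552733148826
[-1.  -8.6  6.5]
[ 0.1 -9.2  2.1]
[ 0.1 -9.1  2.6]
[ 0.1 -9.   3.1]
[ 0.  -8.8  3.5]
```

View pics/s9.png

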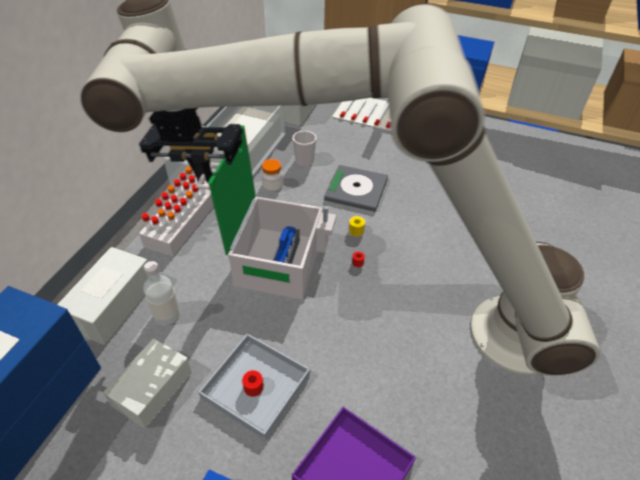

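The flap stands upright at about 93°, with the blue plate visible in the box and the collar in the dish. I release slightly and withdraw along the tool axis.

```bash
python3 -m handwheel '[[[0.024,0,0,0,0],[0.024,0,0,0,0],[0.024,0,0,0,0],[0.024,0,0,-0.01,0],[0.024,0,0,-0.015,0]]]' 12 ; python3 -c "
from h import *
st()"
```

```text
time_s: 17.2
tool_pos: [0.7032, 0.0798, 0.296]
tool_rot: [0.765, -0.64, -0.038, 0.061]
ft_force: [-0.1, 0.1, -0.1]
finger_gap: 0.0238
t 17.2 tcp [0.7032 0.0798 0.296 ] gap 0.0238 f [-0.1  0.1 -0.1]
q [ 0.339  0.587  0.513 -0.004 -1.64  -0.162]
x [ 0.178 -0.984  0.019] y [-0.975 -0.174  0.141] z [-0.136 -0.044 -0.99 ]
```

```bash
python3 -m handwheel '[[[0.024,0,0,-0.02,0],[0.024,0,0,-0.025,0],[0.024,0,0,-0.025,0],[0.024,0,0,-0.015,0],[0.024,0,0,0,0]]]' 12 ; python3 -c "
from h import *
d([.558,.011,.36])
cv2.imwrite('pics/w10.png',robot.camera('side')[:,:,::-1])"
```

```text
time_s: 17.7
tool_pos: [0.714, 0.0832, 0.3907]
tool_rot: [0.765, -0.64, -0.035, 0.057]
ft_force: [-0.3, -0.6, -0.1]
finger_gap: 0.0239
t 17.7 tcp [0.714  0.0832 0.3907] gap 0.0239 f [-0.3 -0.6 -0.1]
q [ 0.339  0.617  0.791 -0.002 -1.88  -0.162]
x [ 0.178 -0.984  0.02 ] y [-0.976 -0.174  0.133] z [-0.127 -0.043 -0.991]
tool shift mm [ 42.6 160.7  53.4]
```

View pics/w10.png

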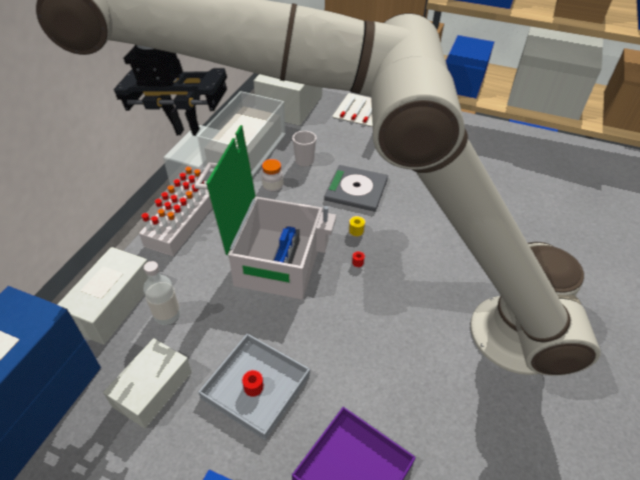

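```bash
python3 -m handwheel '[[[0.06,0.005,0.035,0.003,0],[0.06,0.01,0.04,0.003,0],[0.06,0.01,0.04,0.004,0],[0.06,0.01,0.035,0.004,0],[0.06,0.01,0.02,0,0]]]' ; python3 -c "
from h import *
d([.558,.011,.36])"
```

```text
time_s: 18.25
tool_pos: [0.5479, 0.0085, 0.3873]
tool_rot: [0.766, -0.638, -0.042, 0.065]
ft_force: [0.5, 0.1, 0.1]
finger_gap: 0.0551
t 18.25 tcp [0.5479 0.0085 0.3873] gap 0.0551 f [0.5 0.1 0.1]
q [ 3.110e-01  2.690e-01  2.340e-01 -1.000e-03 -1.691e+00 -1.300e-01]
x [ 0.181 -0.983  0.019] y [-0.972 -0.176  0.154] z [-0.148 -0.046 -0.988]
tool shift mm [ -1.2 -14.5  25.4]
```

The flap stays open. The tool axis is tilted about 8.5°, but that lies in the plane of the tab's grip faces, so it doesn't matter. I turn the jaws back to the y direction.

```bash
python3 -m handwheel '[[[0.087,0,0,0,0.149],[0.087,0,0,0,0.149],[0.087,0,0,0,0.149],[0.087,0,0,0,0.149],[0.087,0,0,0,0.149]]]' ;python3 -m handwheel '[[[0.087,0,0,0,0.149],[0.087,0,0,0,0.149],[0.087,0,0,0,0.149],[0.087,0,0,0,0.149],[0.087,0,0,0,0.149]]]' ;python3 -c "
from h import *
s,r=d([.558,.011,.25]),0
cv2.imwrite('pics/w11.png',robot.camera('wrist')[:,:,::-1])
v=[.5727,.0134,.1627]; c,s=np.cos(v[2]),np.sin(v[2])
T=lambda x,y,z:[v[0]+c*x-s*y,v[1]+s*x+c*y,z]
print(pw([T(-.015+i,j,.102) for i in (-.007,.007) for j in (-.02,.02)]))"
```

```text
time_s: 18.75
tool_pos: [0.5395, 0.0054, 0.3866]
tool_rot: [-0.476, 0.876, 0.017, -0.078]
ft_force: [-0.3, 0.1, -0.3]
finger_gap: 0.0854
time_s: 19.25
tool_pos: [0.5347, 0.0047, 0.3818]
tool_rot: [-0.122, 0.989, -0.013, -0.083]
ft_force: [0.2, 0.9, -0.1]
finger_gap: 0.0874
t 19.25 tcp [0.5347 0.0047 0.3818] gap 0.0874 f [ 0.2  0.9 -0.1]
q [ 0.309  0.252  0.198 -0.006 -1.684 -1.633]
x [-0.956 -0.24   0.166] y [-0.244  0.97  -0.005] z [-0.16  -0.045 -0.986]
tool shift mm [-45.7   1.1 126. ]
[[310.27856691 244.53537654]
 [342.6293268  247.05844131]
 [309.46279718 255.68372832]
 [341.66605931 258.18670619]]
```

View pics/w11.png

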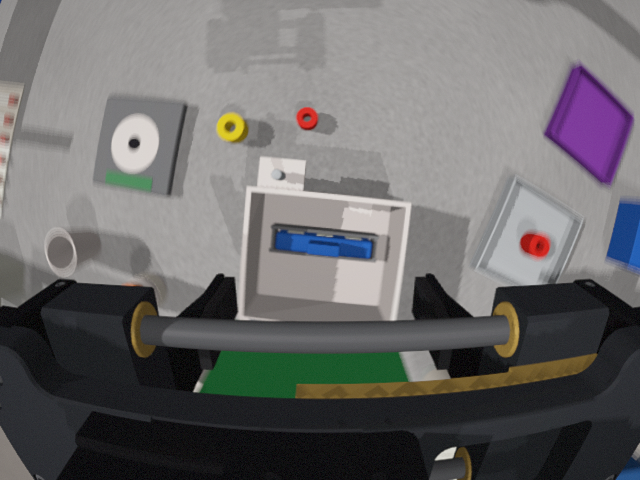

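The tab is seen at (308–343, 242–257), as predicted. I finish the turn, then move over and down.

```bash
python3 -m handwheel '[[[0.087,-0.005,0,0,0.083],[0.087,-0.008,0.002,0.03,0],[0.087,-0.005,0.002,0.03,0],[0.087,-0.004,0,0.03,0],[0.087,0,0,0.03,0]]]' ;python3 -c "
from h import *
d([.558,.011,.15]); print()"
```

```text
time_s: 19.8
tool_pos: [0.5351, 0.0068, 0.2574]
tool_rot: [-0.084, 0.993, -0.015, -0.079]
ft_force: [0.1, -0.4, -0.0]
finger_gap: 0.0871
t 19.8 tcp [0.5351 0.0068 0.2574] gap 0.0871 f [ 0.1 -0.4 -0. ]
q [ 0.312  0.293 -0.047 -0.006 -1.391 -1.712]
x [-0.973 -0.165  0.159] y [-0.17   0.985 -0.017] z [-0.154 -0.043 -0.987]
tool shift mm [-40.    2.  102.4]
```

```bash
python3 -m handwheel '[[[0.087,-0.015,0.001,0.01,0],[0.087,-0.015,0.001,0.02,0],[0.087,-0.009,0,0.02,0],[0.087,0,0,0.02,0],[0.087,0,0,0.01,0]]]' ;python3 -c "
from h import *
d([.5555,.0105,.071])
cv2.imwrite('pics/w12.png',robot.camera('wrist')[:,:,::-1])
v=[.5727,.0134,.1627]; c,s=np.cos(v[2]),np.sin(v[2])
T=lambda x,y,z:[v[0]+c*x-s*y,v[1]+s*x+c*y,z]
print(pw([T(-.015+i,j,.102) for i in (-.007,.007) for j in (-.02,.02)]))"
```

```text
time_s: 20.3
tool_pos: [0.5535, 0.0105, 0.1627]
tool_rot: [-0.091, 0.992, -0.015, -0.085]
ft_force: [-1.3, -0.3, -0.0]
finger_gap: 0.0869
t 20.3 tcp [0.5535 0.0105 0.1627] gap 0.0869 f [-1.3 -0.3 -0. ]
q [ 0.307  0.402 -0.132 -0.008 -1.21  -1.692]
x [-0.969 -0.178  0.172] y [-0.183  0.983 -0.014] z [-0.166 -0.045 -0.985]
tool shift mm [-17.7   0.9  90. ]
[[293.89528247 268.10484275]
 [356.28956483 269.39353959]
 [293.84300675 289.17205306]
 [355.53781455 290.47924344]]
```

View pics/w12.png

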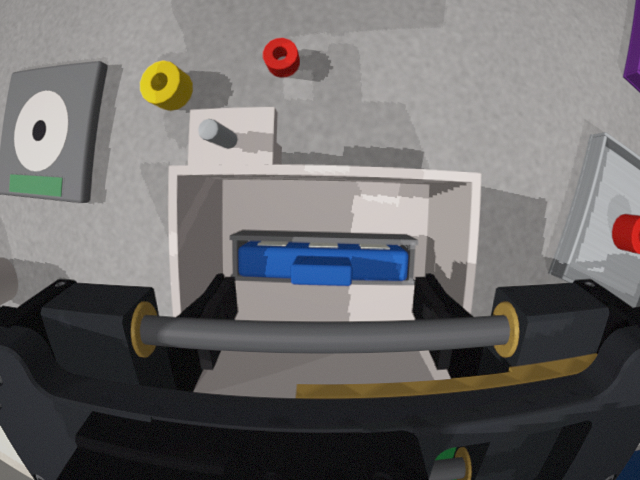

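The tab top is at about (291–352, 263–285), 1–1.5 mm off the prediction. I apply that and descend.

```bash
python3 -m handwheel '[[[0.087,-0.004,0,0.015,0],[0.087,-0.004,0,0.02,0],[0.087,-0.004,0,0.02,0],[0.087,-0.003,0,0.015,0],[0.087,0,0,0.005,0]]]' ;python3 -c "
from h import *
d([.554,.009,.071])"
```

```text
time_s: 20.85
tool_pos: [0.5562, 0.0096, 0.0869]
tool_rot: [-0.095, 0.992, -0.015, -0.083]
ft_force: [0.6, 0.0, -0.3]
finger_gap: 0.0869
t 20.85 tcp [0.5562 0.0096 0.0869] gap 0.0869 f [ 0.6  0.  -0.3]
q [ 0.305  0.483 -0.216 -0.007 -1.04  -1.682]
x [-0.968 -0.185  0.167] y [-0.19   0.982 -0.014] z [-0.161 -0.045 -0.986]
tool shift mm [-0.4  0.1 16. ]
```

```bash
python3 -m handwheel '[[[0.087,0,0,0.008,0.028],[0.087,0,0,0.008,0],[0.087,0,0,0,0],[0.06,0,0,0,0],[0.06,0,0,0,0]]]' ;python3 -c "
from h import *
d([.554,.009,.071])
cv2.imwrite('pics/w13.png',robot.camera('wrist')[:,:,::-1])
grid('scene','pics/s13.png',200,150,190,150,4)"
```

```text
time_s: 21.35
tool_pos: [0.5547, 0.009, 0.0726]
tool_rot: [-0.081, 0.993, -0.016, -0.08]
ft_force: [0.5, -0.6, 0.2]
finger_gap: 0.0781
t 21.35 tcp [0.5547 0.009  0.0726] gap 0.0781 f [ 0.5 -0.6  0.2]
q [ 0.306  0.495 -0.237 -0.006 -1.002 -1.711]
x [-0.974 -0.158  0.162] y [-0.163  0.987 -0.019] z [-0.157 -0.044 -0.987]
tool shift mm [0.4 0.2 1.7]
```

View pics/w13.png

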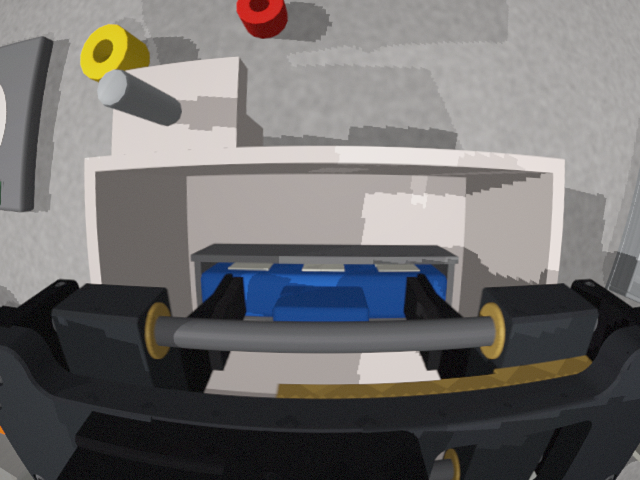

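View pics/s13.png

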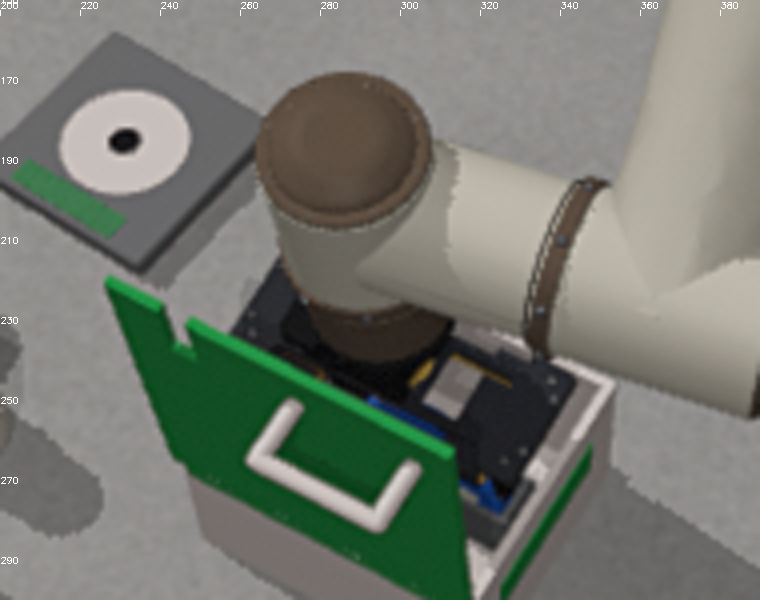

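The tab is centred between the fingers at x≈322, and no contact force shows. Closing.

```bash
python3 -m handwheel '[[[0.02,0,0,0,0],[0.02,0,0,0,0],[0.02,0,0,0,0],[0.02,0,0,0,0],[0.02,0,0,0,0]]]' 35; python3 -m handwheel '[[[0.02,0,0,0,0],[0.02,0,0,0,0],[0.02,0,0,0,0],[0.02,0,0,-0.004,0],[0.02,0,0,-0.006,0]]]' 35;python3 -c "
from h import *
d([.554,.009,.071])"
```

```text
time_s: 21.95
tool_pos: [0.5553, 0.0091, 0.0735]
tool_rot: [-0.081, 0.993, -0.016, -0.079]
ft_force: [-0.9, 0.3, 0.5]
finger_gap: 0.0396
time_s: 22.45
tool_pos: [0.5554, 0.0094, 0.0822]
tool_rot: [-0.08, 0.993, -0.016, -0.081]
ft_force: [0.0, -0.6, -2.3]
finger_gap: 0.04
t 22.45 tcp [0.5554 0.0094 0.0822] gap 0.04 f [ 0.  -0.6 -2.3]
q [ 0.305  0.486 -0.224 -0.007 -1.026 -1.711]
x [-0.974 -0.157  0.164] y [-0.162  0.987 -0.018] z [-0.159 -0.044 -0.986]
tool shift mm [-0.4  0.  11.3]
```

Gripped at 40 mm and lifted (−2.3 N is about the plate's weight). I raise it straight up in world terms.

```bash
python3 -m handwheel '[[[0.02,0.001,0,-0.01,0],[0.02,0.003,0,-0.018,0],[0.02,0.003,0,-0.018,0],[0.02,0.003,0,-0.02,0],[0.02,0.003,0,-0.02,0]]]' 35; python3 -c "
from h import *
d([.554,.009,.25])"
```

```text
time_s: 22.95
tool_pos: [0.5547, 0.011, 0.1717]
tool_rot: [-0.08, 0.993, -0.016, -0.084]
ft_force: [0.7, -0.0, -3.0]
finger_gap: 0.0397
t 22.95 tcp [0.5547 0.011  0.1717] gap 0.0397 f [ 0.7 -0.  -3. ]
q [ 0.308  0.395 -0.118 -0.008 -1.229 -1.715]
x [-0.973 -0.156  0.17 ] y [-0.161  0.987 -0.018] z [-0.165 -0.045 -0.985]
tool shift mm [ 14.4  -3.3 -77. ]
```

```bash
python3 -m handwheel '[[[0.02,0.003,0,-0.02,0],[0.02,0.003,0,-0.02,0],[0.02,0.003,0,-0.02,0],[0.02,0.002,0,-0.015,0],[0.02,0,0,-0.005,0]]]' 35; python3 -c "
from h import *
d([.486,-.319,.25])
cv2.imwrite('pics/s14.png',robot.camera('side')[:,:,::-1])
cv2.imwrite('pics/w14.png',robot.camera('wrist')[:,:,::-1])"
```

```text
time_s: 23.45
tool_pos: [0.5573, 0.013, 0.2616]
tool_rot: [-0.08, 0.993, -0.015, -0.081]
ft_force: [0.2, -0.1, -2.5]
finger_gap: 0.04
t 23.45 tcp [0.5573 0.013  0.2616] gap 0.04 f [ 0.2 -0.1 -2.5]
q [ 0.31   0.332  0.019 -0.007 -1.423 -1.718]
x [-0.974 -0.156  0.163] y [-0.161  0.987 -0.017] z [-0.158 -0.043 -0.986]
tool shift mm [ 119.5 -315.9   36.9]
```

View pics/s14.png

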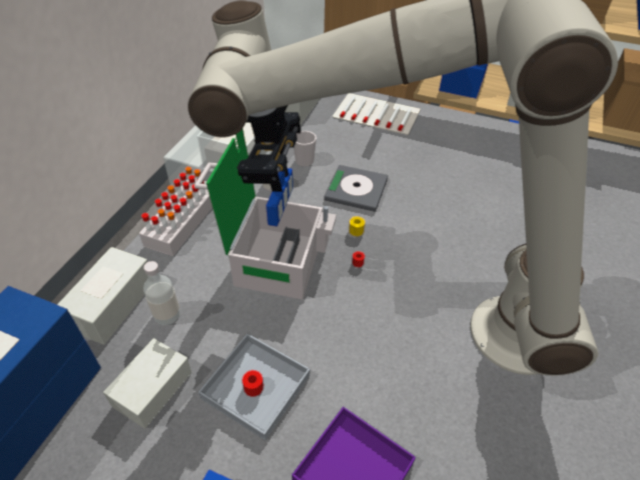

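View pics/w14.png

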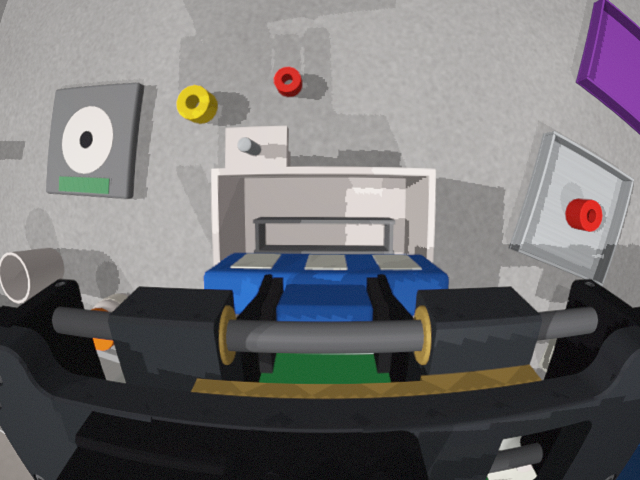

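The plate is drawn clear of the box and hanging upright. I carry it across to the reader.

```bash
python3 -m handwheel '[[[0.02,0.006,-0.02,0.001,0],[0.02,0.011,-0.03,0.002,0],[0.02,0.013,-0.035,0.002,0],[0.02,0.013,-0.035,0.002,0],[0.02,0.013,-0.035,0.002,0]]]' 35; python3 -c "
from h import *
d([.486,-.319,.23])"
```

```text
time_s: 24.05
tool_pos: [0.5237, -0.1492, 0.2567]
tool_rot: [-0.084, 0.993, -0.014, -0.087]
ft_force: [1.0, -0.4, -2.5]
finger_gap: 0.0401
t 24.05 tcp [ 0.5237 -0.1492  0.2567] gap 0.0401 f [ 1.  -0.4 -2.5]
q [ 0.041  0.309 -0.043  0.035 -1.391 -1.452]
x [-0.971 -0.164  0.174] y [-0.169  0.986 -0.013] z [-0.17  -0.042 -0.985]
tool shift mm [  59.8 -160.6   39.7]
```

```bash
python3 -m handwheel '[[[0.02,0.013,-0.035,0.003,0],[0.02,0.013,-0.035,0.003,0],[0.02,0.013,-0.035,0.004,0],[0.02,0.01,-0.025,0.006,0],[0.02,0.004,-0.01,0.01,0]]]' 35; python3 -c "
from h import *
d([.486,-.320,.18])"
```

```text
time_s: 24.55
tool_pos: [0.486, -0.3042, 0.2358]
tool_rot: [-0.082, 0.992, -0.011, -0.091]
ft_force: [0.2, 0.3, -2.4]
finger_gap: 0.0395
t 24.55 tcp [ 0.486  -0.3042  0.2358] gap 0.0395 f [ 0.2  0.3 -2.4]
q [-0.234  0.362 -0.036  0.08  -1.34  -1.196]
x [-0.97  -0.161  0.183] y [-0.166  0.986 -0.008] z [-0.179 -0.038 -0.983]
tool shift mm [ -7.7 -15.2  55.5]
```

```bash
python3 -m handwheel '[[[0.02,-0.002,-0.006,0.012,0],[0.02,-0.002,-0.006,0.015,0],[0.02,-0.002,-0.003,0.015,0],[0.02,-0.001,0,0.01,0],[0.02,0,0,0,0]]]' 35; python3 -m handwheel '[[[0.02,0,0,0,0],[0.02,0,0,0,0],[0.02,0,0,0,0],[0.02,0,0,0,0],[0.02,0,0,0,0]]]' 35; python3 -c "
from h import *
d([.486,-.320,.18])
for n in ('side','scene','wrist'): cv2.imwrite(f'pics/{n}15.png',robot.camera(n)[:,:,::-1])
s,r=st(); print(s['joint_velocities'])"
```

```text
time_s: 25.05
tool_pos: [0.483, -0.3178, 0.1735]
tool_rot: [-0.082, 0.992, -0.008, -0.096]
ft_force: [-0.5, 0.9, -2.4]
finger_gap: 0.0401
time_s: 25.55
tool_pos: [0.485, -0.3166, 0.1754]
tool_rot: [-0.084, 0.992, -0.009, -0.094]
ft_force: [-0.6, 0.1, -2.7]
finger_gap: 0.0399
t 25.55 tcp [ 0.485  -0.3166  0.1754] gap 0.0399 f [-0.6  0.1 -2.7]
q [-0.256  0.42  -0.106  0.085 -1.219 -1.183]
x [-0.968 -0.164  0.189] y [-0.167  0.986 -0.002] z [-0.186 -0.033 -0.982]
tool shift mm [ 0.5 -3.5 -4.6]
t 25.7 tcp [ 0.4849 -0.3166  0.1752] gap 0.0395 f [ 0.1 -0.3 -2. ]
q [-0.256  0.42  -0.106  0.085 -1.219 -1.183]
x [-0.968 -0.164  0.189] y [-0.167  0.986 -0.002] z [-0.186 -0.033 -0.982]
[-0.0017976   0.00289709 -0.00232665  0.00056929  0.00051142  0.00044587]
```

View pics/side15.png

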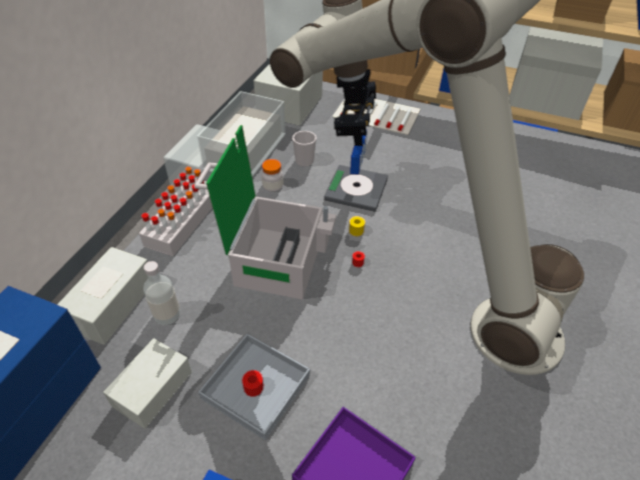

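View pics/scene15.png

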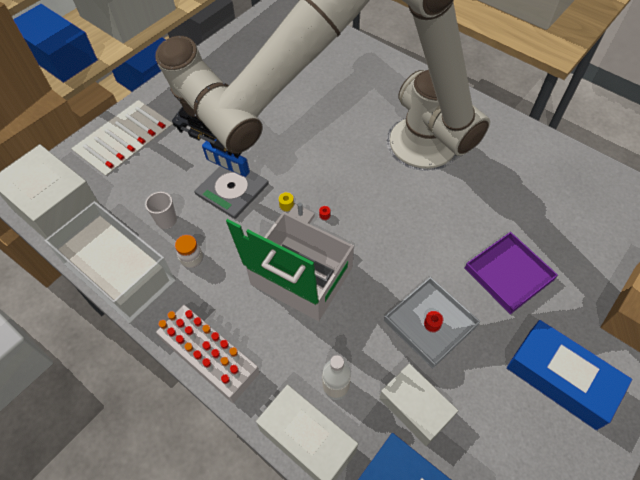

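View pics/wrist15.png

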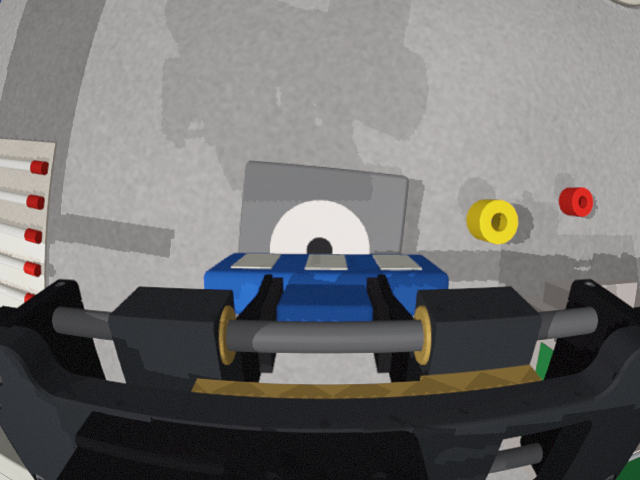

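The pictures show the plate over the reader, the flap upright, the collar in the dish and the bystanders unmoved. One projection check of the plate pose before I hand in.

```bash
python3 - <<'E'
from h import *
s,r=st(); p=s['tool_pos']+np.array([.001,0,-.0195])
a=.165;ex=np.array([np.cos(a),np.sin(a),0]);ey=np.array([-ex[1],ex[0],0])
P=[p+ex*.012+ey*y+np.array([0,0,z]) for y,z in((-.065,-.048),(.065,-.048),(.065,.012),(-.065,.012))]
im=cv2.imread('pics/scene15.png')
q=proj('scene',P); print(np.round(q,1))
o=cv2.resize(im[120:220,180:290],None,fx=6,fy=6,interpolation=cv2.INTER_CUBIC)
cv2.polylines(o,[np.int32(((q-[180,120])+.5)*6)],True,(0,255,255),1); cv2.imwrite('pics/chk.png',o)
E
```

```text
t 25.7 tcp [ 0.4849 -0.3166  0.1752] gap 0.0395 f [ 0.1 -0.3 -2. ]
q [-0.256  0.42  -0.106  0.085 -1.219 -1.183]
x [-0.968 -0.164  0.189] y [-0.167  0.986 -0.002] z [-0.186 -0.033 -0.982]
[[203.7 158.5]
 [243.9 177.4]
 [240.9 162.6]
 [199.4 143.5]]
```

View pics/chk.png

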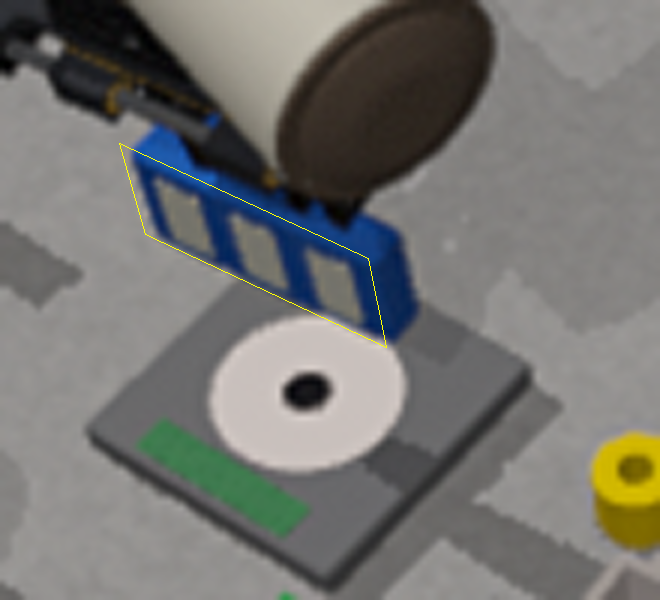

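The predicted outline matches the plate to about 2 px. It is upright and about 3 mm from the reader's centre, with the centre height near 0.155 m.

```bash
python3 -c "
from h import *
print(robot.sign_off())"
```

```text
the job is handed in; nothing more can be done
None
```

The job is done and handed in at 25.7 s; the hand-in reports no verdict.

1. **Collar:** I lifted the large red collar off its post and stood it upright near the middle of the steel dish. The flap was still shut.
2. **Flap:** I then swung it open by its bar to about 93° (1.62 rad) and let go. It was still standing open in the last pictures.
3. **Plate:** I drew the blue plate up by its tab and left it hanging in the gripper over the reader.

**Last checks:**
- **Grip:** the finger opening was 40 mm, which is the tab's width. The wrist force was -2 to -2.7 N, about the plate's weight. The arm was still.
- **Position:** the plate's centre was about 3 mm from the reader's centre and about 0.155 m above the table. Its predicted outline in the scene camera matched to about 2 px.
- **Other things on the table:** the collar was upright in the dish, and the bystanders looked unmoved in the pictures.

**One disagreement:** the tool's own axis had drifted to about 10.7° off vertical, because each row starts from the measured, slightly sagging pose. Most of that came before I gripped the plate, and it lies in the plane of the tab's grip faces. I work out the plate's own tilt from it as about 2°; the picture shows it upright.

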